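# Fetch the square maker's stamp from the slide-lid box

## Task

Open the wooden stamp box on the sloped stand: lift the low end of its lid over the end lip, slide the lid out of its grooves and lay it flat, handle up, on the plywood ware board without knocking the little pot or cup that stands there. Then take the square-headed stamp out of the box and stand it upright, handle up, wholly on the flat clay tile, clear of what stands on it. Set things down rather than drop them, and leave the other two stamps in the box and all the pots, jar and brush where they are.

Things in the scene. Friction and masses are not known exactly. Their poses are not given: they have to be found in the camera images.
- box: Fixed wooden box on a sloped stand, 130 mm (x) by 164 (y), 80 high, tilted 30 deg: x points up the slope away from the robot, y level, z square to its floor, leaning to the robot. Origin: centre of the underside. Inside clear x -57..57, y -64..64, floor at z 6 mm. Lid ledges at z 58, |y| 64 to 74; grooves above them 16 mm tall, closed outwards at |y| 74. High end wall from x 57, top z 80.
- lip (a point): Middle of the top of the box's low end wall, the lip: box x -65 to -57 mm, top at box z 65, 7 mm above the lid ledges. The lid must rise more than 7 mm along box z to pass over it, then slide towards box -x.
- rail_end (a point): Mid-way between the low ends of the two rails that roof the grooves (box x -15, z 74 mm). The rails run from there to the high end, |y| 64 to 82, underside z 74, top z 80, so a lid lifted level can rise 11 mm at most. Nearer the lip the grooves are open above. The lid is free of the rails once slid 72 mm towards box -x.
- pockets (a point): Middle of the box floor (box x 0, y 0, z 6 mm). Three stamp pockets lie at box x 0, y -42, 0 and 42 mm, parted by walls 10 mm high; any stamp may be in any pocket.
- lid: Sliding plywood lid, 110 mm (x) by 141 (y), 5 thick, about 90 g, with a wooden bar handle on top: 12 mm thick along x, 80 long along y, from z 5 to 35 mm, centred at x -28, y 0. Origin: centre of its underside, z up. Starts on the ledges, axes along the box's, origin at box x -1, y 0, z 58 mm, its handle end behind the lip, low end of the slope.
- stamp_square: Square stamp: clay head 14 mm thick, square, 34 x 34 mm, with a wooden handle plate on it, 12 mm thick along x, 30 mm wide along y, from z 14 to 48 mm, centred; about 50 g. Origin: centre of the head's underside, z up the handle. Starts in one of the box's three pockets under the lid, axes along the box's (2 mm of play). This is the one wanted.
- stamp_round: Round stamp: clay head 14 mm thick, round, 36 mm across, with a wooden handle plate on it, 12 mm thick along x, 30 mm wide along y, from z 14 to 48 mm, centred; about 50 g. Origin: centre of the head's underside, z up the handle. Starts in one of the box's three pockets under the lid, axes along the box's (2 mm of play). Stays in the box.
- stamp_cross: Cross stamp: clay head 14 mm thick, a plus sign of two 13 mm bars 36 mm long, with a wooden handle plate on it, 12 mm thick along x, 30 mm wide along y, from z 14 to 48 mm, centred; about 50 g. Origin: centre of the head's underside, z up the handle. Starts in one of the box's three pockets under the lid, axes along the box's (2 mm of play). Stays in the box.
- board: Plywood ware board, fixed, flat on the table left or right of the stand, 220 mm along x, 180 mm along y, 14 mm thick. Origin: centre of its underside, z up. The lid goes here.
- tile: Plain fired-clay tile, fixed, flat on the table on the other side of the stand, 160 mm along x, 120 mm along y, 14 mm thick. Origin: centre of its underside, z up. The square stamp goes here.
- pinch_pot: Little clay pot, 58 mm across, 45 mm high, standing on the board or on the tile, near one end of it (+x or -x). Origin: centre of its underside. Bystander.
- egg_cup: Clay egg cup, 44 mm across, 40 mm high, standing on the tile or on the board (whichever the little pot is not on), near one end of it (+x or -x). Origin: centre of its underside. Bystander.
- dish: Small clay dish, 84 mm across, 32 mm high, on the table between the stand and the robot. Origin: centre of its underside. Bystander.
- jug: Clay jug, 90 mm across, 140 mm high, behind on the left. Origin: centre of its underside. Bystander.
- jar: White glazed jar with a lid, 70 mm across, 110 mm high, behind on the right. Origin: centre of its underside. Bystander.
- brush: Wooden brush, about 200 mm long, lying on the table on the right. Origin: under its middle. Bystander.
Things that resemble listed ones, but are neither listed nor needed, are in the scene too. Of the things like the lid, leave any that is black, green or red; of the rest the larger one is meant.

How it is judged:
By the outcome, as a careful person would: the job done as asked, in the order asked, and still so for the second after the job is handed in, with the robot touching nothing.
It also fails if it takes over 62 s, if anything falls off the work surface, if the arm or the gripper's body presses on something with over 40 N, if the wrist force passes 120 N, or if a joint passes its speed limit or range.

## Robot

A 6-joint arm with a two-finger parallel gripper is mounted at the origin on the work surface. World frame = base frame: x ahead of the robot, y to its left, z up, the work surface at z = 0. Lengths are in m, angles in rad, forces in N, time in s.
With the tool pointing down it reaches from about 0.35 to 0.8 m from the base axis. Payload 7.3 kg.
Tool frame: the origin (TCP) lies between the finger pads; the fingertips stand 25 mm ahead of it and the grasp point (between the pads) lies 6 mm ahead of it; z points along the fingers, x is the direction in which the jaws open and shut, and the axes are right-handed (so a half turn about z gives the same grasp; the last joint's range is limited). The gripper opens to 85 mm and grips with 20 to 120 N. Pads are 22 mm wide; open, the fingers measure 114 mm over their backs; the gripper's body (76 mm by 85 mm) begins 54 mm behind the grasp point. The pads swing forward as they close: fully open they stand 13 mm farther back than shut.
Start: joints at [1.165, 0.342, 1.524, -0, 1.275, -0.146], TCP at [0.135, 0.507, 0.256] pointing down, gripper open.
Joint ranges: [-2.53, 2.53], [-0.77, 2.02], [0.04, 2.7], [-1, 4.14], [0.28, 2.66], [-3.11, 3.11]. Speed limits (rad/s): [2.57, 2.57, 3.14, 3.14, 3.14, 3.14].

## Interface

Orientations are given as a rotation vector (axis times angle).
In Python, from station import monitor, imaging, r gives the robot as it stands.
- The arm moves only by the tool step_arm, never from a script. Its argument "series" is a list of rows, each a list of 7 numbers: the opening in per cent of the stroke, from 0 (shut) to 100 (fully open), then the shift along the tool's x, y, z in cm, then the turn, a rotation vector about the tool's x, y, z in degrees. A call has 1 to 20 rows; each row shifts and turns the commanded pose from where the row before left it, along the tool's axes as they then stand; what a row does not reach is not made up. A row lasts 1/12 s, in which the tool goes at most 41.7 mm and 7.16 degrees, less where a joint would pass 70% of its speed; a pose out of reach is approached as far as the arm can. A call is refused whole if a number of a shift passes 4.17 or a number of a turn 7.16, either way. A call with a gripper value outside its range is refused whole. The fingers move at their own pace and stop on an object; "squeeze" is the grip in N (left out, the last holds). Time passes only in rows, so rows that do not move let the fingers close. It gives the time, the measured TCP pose, the force and the opening at its end, in the units of the state.
- monitor.get_obs(): the state, without advancing time (a new reading comes with each control period).
- imaging.get_image(name): name is "scene" or "top"; returns (picture, depth): 384x512x3 uint8, red, green, blue; 384x512 float32, m along the optical axis (not along the pixel's ray), 0 where there is no reading.
- imaging.calibration(name): a dict with "camera_matrix" (3x3 intrinsics, pixels), "R" (3x3) and "t" (3): a world point X has camera coordinates R X + t. Camera axes: x right, y down, z forward; pixel columns grow to the right and rows downward; lengths in m; the calibration is good to about 2 mm. A picture is of the moment at which its call begins. calibration takes no time and is no camera call.
- r.hand_in(): hands the job in, once; it reports no verdict.
Trained networks look in the newest picture that a camera, given by its name, has taken for a name from the list of things; names that differ only in an ending like _2 or _b are one class to them, and where a whole thing is asked for, a point or a joint stands for the part that bears it (a point fixed in the world has none). Each returns a list of dicts, best first, with "conf" (0 to 1); they miss things now and then, are a little off and sometimes report something else, mostly with a low value. They report only what shows in the picture. A call takes as long as a camera call. They do not tell look-alikes from the thing itself.
- imaging.boxes_of(camera, label): "at" ([column, row] in pixels, amid what is visible of it).
- imaging.trace(camera, label): "mask" (384x512 bool, what is visible of it) and "at" ([column, row] in pixels, amid what is visible of it).
The state is a dict: "clock": time; "q": joint angles; "joint_vel": joint speeds; "joint_torque": joint torques, N m; "eef_pos": TCP position; "tool_rot": TCP orientation; "wrist_force": force on the tool from outside, world axes, zero at the start; "wrist_torque": the same for the moment, N m; "width": finger opening in m.
Only numpy, scipy, OpenCV 4.12 (cv2) and the standard library are available. Lean on these libraries where they do the work, as an engineer would, in place of code of your own. Each camera call takes 0.05 s, during which the arm holds its last target.

## Working session

There is one attempt and no reset: what is moved stays moved. The work goes in short steps, Python scripts to look and compute and a tool call to move; the robot and the scene stay as the last step left them, time stands still between calls to the robot, and variables do not carry over. Pictures are saved under pics/ and viewed, and the job is handed in when it is done.

Besides the shell and the picture viewer there is one more tool, called as name([rows], argument=value, ...), one row to a line, values as JSON. step_arm: Moves the arm, as the interface text tells. Its arguments: {"type":"object","properties":{"series":{"type":"array","items":{"type":"array","items":{"type":"number"}}},"squeeze":{"type":"number"}},"required":["series"]}

```bash
ls; mkdir -p pics
python3 - <<'E'
from station import monitor, imaging, r
import cv2,numpy as np
print(monitor.get_obs())
for n in ("scene","top"):
    im,d=imaging.get_image(n); cv2.imwrite(f"pics/{n}0.png",cv2.resize(im[:,:,::-1],(800,600)))
    np.savez(f"{n}0.npz",im=im,d=d); print(imaging.calibration(n))
E
```

```text
pics
{'clock': 0.0, 'q': array([ 1.16497379e+00,  3.42722538e-01,  1.52503545e+00,  2.04077453e-05,
        1.27536421e+00, -1.46006958e-01]), 'joint_vel': array([ 0.00058498,  0.00022058, -0.00233835, -0.00017365, -0.001048  ,
       -0.00068591]), 'joint_torque': array([ 1.36316135e-03, -4.33677077e+01, -2.46014678e+01, -2.51542735e-05,
        7.67905003e-03,  5.93528469e-06]), 'eef_pos': array([0.13470667, 0.50705175, 0.25561958]), 'tool_rot': array([ 2.48992206e+00,  1.91449953e+00, -2.11192877e-03]), 'wrist_force': array([-0.42270793,  0.23813559,  0.35658976]), 'wrist_torque': array([-0.06104296, -0.00972507, -0.00617994]), 'width': 0.08565565696313784}
{'camera_matrix': array([[433.44905744,   0.        , 259.14685112],
       [  0.        , 433.44905744, 186.86274706],
       [  0.        ,   0.        ,   1.        ]]), 'R': array([[-0.19555887,  0.98068997,  0.00197705],
       [ 0.59730491,  0.12070668, -0.79287877],
       [-0.7778069 , -0.15387357, -0.6093762 ]]), 't': array([ 0.09543815, -0.2217003 ,  1.8592604 ])}
{'camera_matrix': array([[452.95458749,   0.        , 269.85509837],
       [  0.        , 452.95458749, 191.88742365],
       [  0.        ,   0.        ,   1.        ]]), 'R': array([[-2.60909543e-02, -9.99659572e-01,  4.74507225e-05],
       [-9.85436915e-01,  2.57117667e-02, -1.68086263e-01],
       [ 1.68027821e-01, -4.43229069e-03, -9.85772289e-01]]), 't': array([0.01146383, 0.4925171 , 1.50722787])}
```

View pics/scene0.png

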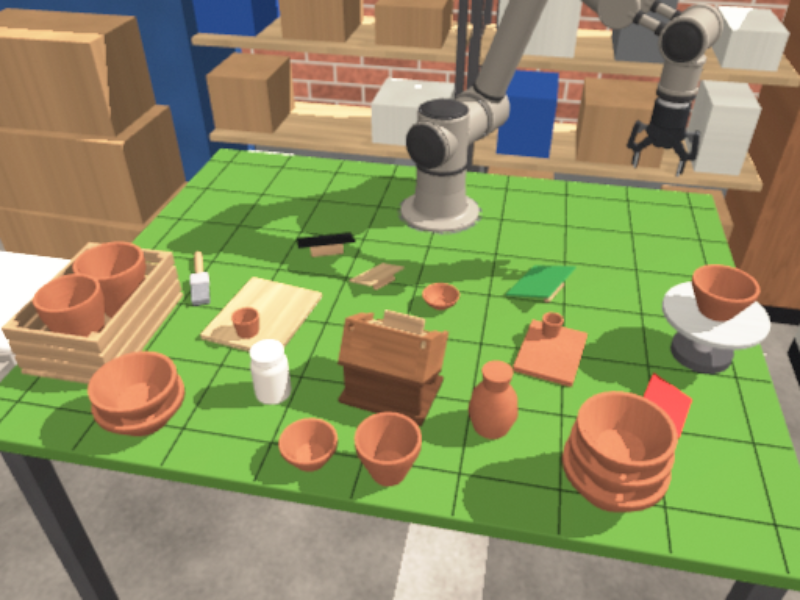

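View pics/top0.png

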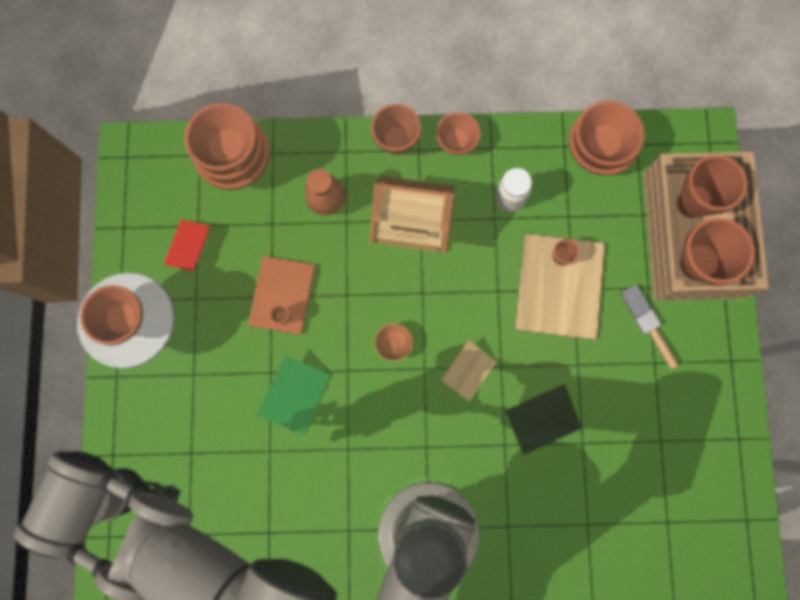

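Lid candidates in the top picture (800x600 view): box lid (412,215), loose small plywood piece (468,370), black (543,420), green (294,393) and red (187,245). The plywood lid in the box is the larger of the uncoloured ones, so I take that one and check it in a crop.

```bash
cat > h.py <<'E'
import numpy as np,cv2
from station import monitor, imaging, r
from scipy.spatial.transform import Rotation as Ro
def cloud(n,d):
    c=imaging.calibration(n);K=c["camera_matrix"]
    v,u=np.mgrid[:384,:512]
    P=np.stack([(u-K[0,2])/K[0,0]*d,(v-K[1,2])/K[1,1]*d,d],-1)
    W=(P-c["t"])@c["R"]
    W[d<=0]=np.nan
    return W
def proj(n,X):
    c=imaging.calibration(n);p=np.asarray(X)@c["R"].T+c["t"]
    p=p@c["camera_matrix"].T
    return p[...,:2]/p[...,2:]
E
python3 - <<'E'
from h import *
for n,(u0,v0,u1,v1) in dict(top=(225,105,305,170),scene=(200,185,300,275)).items():
    z=np.load(n+"0.npz");im,d=z["im"],z["d"]
    cv2.imwrite(f"pics/{n}crop.png",cv2.resize(im[v0:v1,u0:u1,::-1],None,fx=7,fy=7 if n=='top' else 6.5,interpolation=cv2.INTER_CUBIC))
    W=cloud(n,d)
    print(n); 
    for v in range(v0,v1,6): print(v,' '.join("%d,%d,%d"%tuple(np.nan_to_num(1000*W[v,u])) for u in range(u0,u1,8)))
E
```

```text
top
105 822,152,3 824,124,-3 825,95,-8 820,65,2 820,36,0 819,7,2 820,-21,-1 817,-50,3 819,-79,-4 817,-108,0
111 801,153,-2 799,124,1 798,95,1 797,66,3 800,37,-6 799,8,-4 797,-20,-1 795,-49,0 796,-78,-3 796,-108,-5
117 778,153,0 778,124,0 717,85,170 719,60,164 725,34,143 729,8,130 732,-18,119 740,-45,93 773,-78,-2 771,-106,0
123 754,153,2 757,125,-5 700,86,162 705,61,143 701,34,153 701,8,152 694,-16,171 694,-42,169 694,-68,167 749,-105,0
129 734,154,-2 735,125,-9 682,87,153 687,62,137 686,35,139 686,9,136 681,-16,148 681,-42,147 725,-76,7 725,-104,3
135 711,154,0 711,125,-4 666,88,141 672,63,120 670,36,123 668,10,128 666,-16,132 665,-42,134 705,-75,-2 704,-104,-1
141 689,154,-3 688,125,-1 648,89,134 651,63,121 650,36,122 649,10,122 649,-15,120 646,-42,129 681,-74,3 681,-103,1
147 667,154,-3 666,125,-1 636,91,104 627,63,135 625,37,139 628,11,123 632,-15,107 628,-41,119 661,-74,-4 661,-103,-4
153 644,154,0 643,125,2 619,92,88 616,65,97 614,38,101 614,11,99 613,-15,101 611,-41,107 637,-73,4 638,-102,-2
159 622,154,-1 623,126,-6 620,97,2 621,69,-4 620,41,-3 621,12,-9 594,-14,97 595,-41,90
[... 1542 characters left out ...]
623,118,2 619,143,3
245 704,-142,4 702,-116,7 693,-94,2 732,-56,49 737,-30,58 740,-5,66 745,18,76 749,43,85 759,67,100 746,87,91 664,99,12 648,122,1 644,146,2
251 728,-134,4 722,-111,2 718,-87,4 731,-57,22 734,-32,31 737,-7,39 743,18,50 746,42,58 753,66,70 699,81,19 679,102,2 674,126,2 667,149,0
257 749,-128,1 746,-104,2 744,-79,5 743,-55,10 742,-30,14 739,-7,15 745,18,27 750,43,38 751,66,43 720,84,15 701,106,0 698,129,2 694,153,2
263 773,-120,1 767,-98,0 762,-74,0 759,-51,2 751,-29,-1 755,-3,8 824,36,90 749,42,11 751,66,19 743,88,14 725,109,0 722,133,2 713,156,-2
269 836,-96,51 831,-75,50 785,-68,1 780,-45,0 854,0,91 840,18,80 837,39,82 0,0,0 838,82,92 755,91,3 751,114,4 744,136,0 740,159,2
```

View pics/topcrop.png

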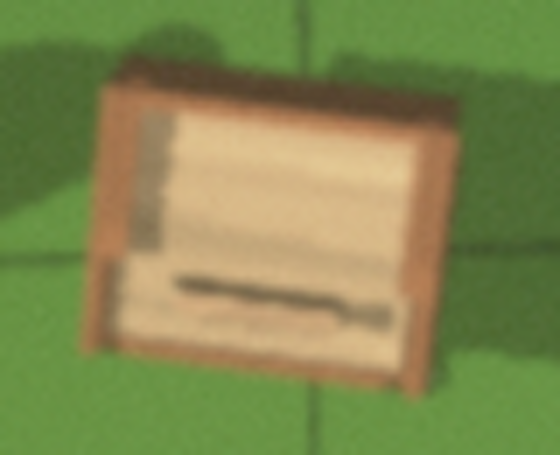

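View pics/scenecrop.png

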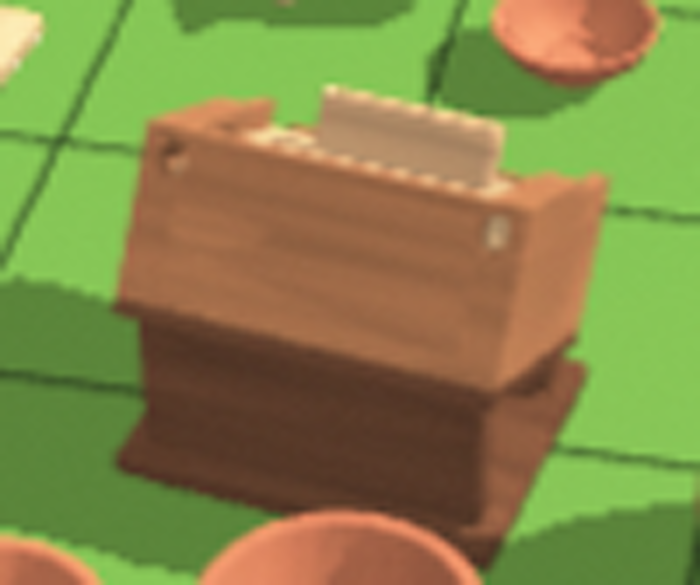

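```bash
cat > fit.py <<'E'
from h import *
from scipy.optimize import least_squares
C=[] # (lo,hi) mm in box frame
B=lambda a,b:C.append((np.array(a,float),np.array(b,float)))
B((-65,-82,0),(65,82,6)); B((57,-82,0),(65,82,80)); B((-65,-74,0),(-57,74,65))
for s in(1,-1):
    ys=lambda a,b:(min(s*a,s*b),max(s*a,s*b))
    y=ys(64,74);B((-65,y[0],0),(65,y[1],58)); y=ys(74,82);B((-65,y[0],0),(65,y[1],74)); y=ys(64,82);B((-15,y[0],74),(65,y[1],80))
nb=len(C)
B((-56,-70.5,58),(54,70.5,63)); B((-35,-40,63),(-23,40,93))
def sd(P,boxes):
    D=[]
    for lo,hi in boxes:
        q=np.abs(P-(lo+hi)/2)-(hi-lo)/2
        D.append(np.linalg.norm(np.maximum(q,0),axis=1)+np.minimum(q.max(1),0))
    return np.min(D,0)
def boxR(yaw): return Ro.from_euler('z',yaw).as_matrix()@Ro.from_euler('y',-30,degrees=True).as_matrix()
def fit(P,p0,boxes):
    f=lambda p: sd((P-p[:3])@boxR(p[3]),boxes)
    g=least_squares(f,p0,loss='soft_l1',f_scale=4,x_scale=[1,1,1,.02])
    return g.x,np.median(np.abs(f(g.x)))
E
python3 - <<'E'
from fit import *
Z={n:np.load(n+"0.npz") for n in("top","scene")}
p0=np.array([690,15,60,-.12])
A=[]
for n in Z:
    W=cloud(n,Z[n]["d"]).reshape(-1,3)*1000
    for it in range(3):
        w=(W-p0[:3])@boxR(p0[3]); 
        m=np.isfinite(W[:,0])&(np.abs(w[:,0])<85)&(np.abs(w[:,1])<100)&(w[:,2]>20)&(w[:,2]<105)&(W[:,2]>45)
        p0,e=fit(W[m],p0,C)
    print(n,m.sum(),p0.round(3),e); A.append(W[m])
p,e=fit(np.vstack(A),p0,C);print('both',p.round(3),e)
np.save('box.npy',p)
for n in Z:
    im=Z[n]["im"][:,:,::-1].copy()
    im=cv2.resize(im,None,fx=5,fy=5,interpolation=cv2.INTER_CUBIC)
    c=None
    for i,(lo,hi) in enumerate(C):
        cs=np.array([[ (lo,hi)[a][0],(lo,hi)[b][1],(lo,hi)[c_][2]] for a in(0,1) for b in(0,1) for c_ in(0,1)])
        uv=proj(n,(cs@boxR(p[3]).T+p[:3])/1000)
        if c is None:c=uv.mean(0)
        for a in range(8):
            for k in(1,2,4):
                if a<a^k: cv2.line(im,tuple(int(v) for v in uv[a]*5+2),tuple(int(v) for v in uv[a^k]*5+2),(255,0,0) if i<nb else (0,0,255),1)
    x,y=(c*5).astype(int); cv2.imwrite(f"pics/{n}fit.png",im[y-300:y+250,x-300:x+300])
E
```

```text
top 2061 [ 6.88034e+02  1.34120e+01  7.31710e+01 -1.67000e-01] 1.2499762605606293
scene 1860 [ 6.91459e+02  1.40490e+01  7.43600e+01 -1.67000e-01] 1.0343033665938357
both [ 6.90711e+02  1.41190e+01  7.44580e+01 -1.67000e-01] 1.3458769830423591
```

View pics/topfit.png

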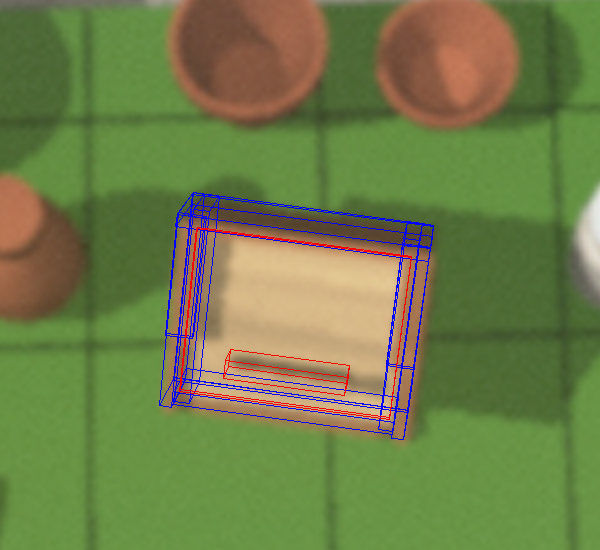

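View pics/scenefit.png

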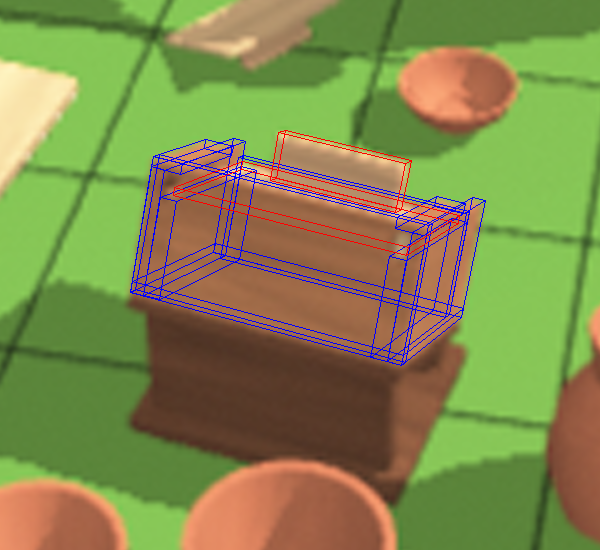

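```bash
python3 - <<'E'
from fit import *
Z={n:np.load(n+"0.npz") for n in("top","scene")}
for n in Z:
    imaging.get_image(n); W=cloud(n,Z[n]["d"])*1000
    for l in("board","tile","pinch_pot","egg_cup","jug","jar","lid"):
        for o in imaging.trace(n,l)[:2]:
            m=o["mask"]; P=W[m]; P=P[np.isfinite(P[:,0])]
            s=''
            if l in("board","tile"):
                Q=P[(P[:,2]<25)&(P[:,2]>5)]
                rc=cv2.minAreaRect(Q[:,:2].astype(np.float32)); s=str(rc)+" z%.1f"%np.median(Q[:,2])
            print(n,l,round(o["conf"],2),np.round(o["at"],0),m.sum(),np.percentile(P,[3,50,97],axis=0).round(0).tolist(),s)
p=np.load('box.npy')
for b in([65,82,80],[65,-82,80],[-65,82,74],[-65,-82,74]): print(b,proj("top",(boxR(p[3])@b+p[:3])/1000))
E
python3 - <<'E'
import cv2,numpy as np
z=np.load('top0.npz')['im'][:,:,::-1]
a=cv2.resize(z[145:225,150:215],None,fx=6,fy=6,interpolation=cv2.INTER_CUBIC)
b=cv2.resize(z[145:225,325:390],None,fx=6,fy=6,interpolation=cv2.INTER_CUBIC)
cv2.imwrite('pics/bt.png',np.hstack([a,b]))
E
```

```text
top board 0.94 [355. 188.] 3009 [[419.0, -398.0, 5.0], [513.0, -302.0, 13.0], [625.0, -219.0, 20.0]] ((525.00244140625, -309.04119873046875), (183.06927490234375, 221.79383850097656), 81.67992401123047) z13.1
top tile 0.97 [180. 185.] 1495 [[444.0, 252.0, 3.0], [523.0, 312.0, 12.0], [596.0, 377.0, 20.0]] ((519.9927368164062, 313.8639831542969), (123.235595703125, 161.8134307861328), 79.55601501464844) z12.6
top tile 0.5 [262. 123.] 764 [[599.0, -65.0, 93.0], [691.0, 12.0, 146.0], [742.0, 101.0, 173.0]] ((0.0, 0.0), (0.0, 0.0), 0.0) znan
top pinch_pot 0.56 [259. 123.] 868 [[604.0, -65.0, -0.0], [698.0, 31.0, 145.0], [782.0, 101.0, 173.0]] 
top pinch_pot 0.49 [362. 159.] 192 [[568.0, -343.0, 12.0], [597.0, -324.0, 25.0], [615.0, -295.0, 61.0]] 
top egg_cup 0.69 [176. 202.] 125 [[451.0, 292.0, 12.0], [472.0, 315.0, 33.0], [488.0, 330.0, 55.0]] 
top egg_cup 0.24 [263. 121.] 742 [[598.0, -65.0, 93.0], [697.0, 9.0, 148.0], [742.0, 101.0, 173.0]] 
top jug 0.83 [205. 125.] 586 [[697.0, 172.0, 42.0], [723.0, 206.0, 93.0], [763.0, 244.0, 142.0]] 
top jar 0.77 [329. 122.] 479 [[703.0, -240.0, 2
[... 1100 characters left out ...]
[317. 256.] 1182 [[726.0, 176.0, 17.0], [764.0, 212.0, 87.0], [784.0, 248.0, 144.0]] 
scene jar 0.7 [173. 240.] 884 [[719.0, -237.0, 10.0], [762.0, -201.0, 81.0], [774.0, -176.0, 114.0]] 
scene jar 0.69 [253. 224.] 1958 [[641.0, -67.0, 88.0], [723.0, 21.0, 139.0], [752.0, 103.0, 174.0]] 
scene lid 0.91 [428. 257.] 542 [[586.0, 495.0, 6.0], [627.0, 537.0, 20.0], [679.0, 572.0, 36.0]] 
scene lid 0.83 [210. 154.] 388 [[178.0, -317.0, 6.0], [260.0, -245.0, 25.0], [296.0, -188.0, 47.0]] 
[65, 82, 80] [238.84358467 115.67590747]
[65, -82, 80] [289.47298931 122.57423168]
[-65, 82, 74] [235.2544602  153.99357329]
[-65, -82, 74] [284.15596146 160.75648961]
  return _methods._mean(a, axis=axis, dtype=dtype,
  ret = ret.dtype.type(ret / rcount)
```

View pics/bt.png

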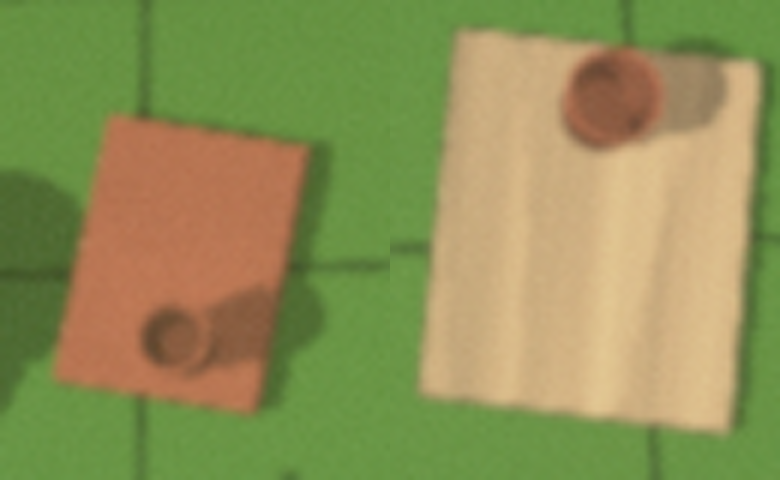

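```bash
cat >> h.py <<'E'
BOX=np.array([690,13.3,74.]); YAW=-.167
RB=Ro.from_euler('z',YAW).as_matrix()@Ro.from_euler('y',-30,degrees=True).as_matrix()
def b2w(b): return BOX+RB@np.asarray(b,float)
def toolR(Rx,flip=False):
    # tool for object frame R: z=-Rz, x=+-Rx
    s=-1 if flip else 1
    return np.stack([s*Rx[:,0],-s*Rx[:,1],-Rx[:,2]],1)
def plan(p,R,n=None,cur=None):
    if cur is None:
        o=monitor.get_obs();cur=(o["eef_pos"]*1000,Ro.from_rotvec(o["tool_rot"]).as_matrix())
    p0,R0=cur; w=Ro.from_matrix(R0.T@R).as_rotvec(); D=R0.T@(np.asarray(p)-p0)
    n0=n
    if n is None:n=int(max(np.ceil(np.linalg.norm(D)/35),np.ceil(np.degrees(np.linalg.norm(w))/6),1))
    M=sum(Ro.from_rotvec(w*k/n).as_matrix() for k in range(n)); t=np.linalg.solve(M,D)
    if n0 is None and np.linalg.norm(t)>37: return plan(p,R,n+1,cur)
    print("n",n,"shift cm",(t/10).round(3),"turn",np.degrees(w/n).round(3),"| tot",D.round(1),np.degrees(w).round(1))
def st():
    o=monitor.get_obs();print(round(o["clock"],2),"p",(o["eef_pos"]*1000).round(1),"q",o["q"].round(2),"F",o["wrist_force"].round(1),"w",round(o["width"]*1000,1))
    return o
E
python3 - <<'E'
from h import *
o=st();R0=Ro.from_rotvec(o["tool_rot"]).as_matrix();print(R0.round(2))
for f in(0,1):
    R=toolR(RB,f);plan(b2w([-29,0,180]),R); print(b2w([-29,0,180]))
E
```

```text
0.9 p [134.9 507.4 256.3] q [ 1.16  0.34  1.52  0.    1.28 -0.15] F [-0.9  0.9 -0.3] w 85.6
[[ 0.26  0.97 -0.  ]
 [ 0.97 -0.26  0.  ]
 [ 0.   -0.   -1.  ]]
n 20 shift cm [0.378 3.475 0.554] turn [-1.107  1.214  4.129] | tot [-345.6  548.8   40.9] [-22.1  24.3  82.6]
[576.48675354  32.43492845 215.38457268]
n 20 shift cm [-3.418  0.757  1.143] turn [-1.245 -1.134 -4.646] | tot [-345.6  548.8   40.9] [-24.9 -22.7 -92.9]
[576.48675354  32.43492845 215.38457268]
```

step_arm([
  [60, 0.38, 3.48, 0.55, -1.11, 1.21, 4.13],
  [60, 0.38, 3.48, 0.55, -1.11, 1.21, 4.13],
  [60, 0.38, 3.48, 0.55, -1.11, 1.21, 4.13],
  [60, 0.38, 3.48, 0.55, -1.11, 1.21, 4.13],
  [60, 0.38, 3.48, 0.55, -1.11, 1.21, 4.13],
  [60, 0.38, 3.48, 0.55, -1.11, 1.21, 4.13],
  [60, 0.38, 3.48, 0.55, -1.11, 1.21, 4.13],
  [60, 0.38, 3.48, 0.55, -1.11, 1.21, 4.13],
  [60, 0.38, 3.48, 0.55, -1.11, 1.21, 4.13],
  [60, 0.38, 3.48, 0.55, -1.11, 1.21, 4.13],
  [60, 0.38, 3.48, 0.55, -1.11, 1.21, 4.13],
  [60, 0.38, 3.48, 0.55, -1.11, 1.21, 4.13],
  [60, 0.38, 3.48, 0.55, -1.11, 1.21, 4.13],
  [60, 0.38, 3.48, 0.55, -1.11, 1.21, 4.13],
  [60, 0.38, 3.48, 0.55, -1.11, 1.21, 4.13],
  [60, 0.38, 3.48, 0.55, -1.11, 1.21, 4.13],
  [60, 0.38, 3.48, 0.55, -1.11, 1.21, 4.13],
  [60, 0.38, 3.48, 0.55, -1.11, 1.21, 4.13],
  [60, 0.38, 3.48, 0.55, -1.11, 1.21, 4.13],
  [60, 0.38, 3.48, 0.55, -1.11, 1.21, 4.13],
], squeeze=60)

```text
clock: 2.57
eef_pos: [0.5775, 0.0301, 0.2171]
tool_rot: [2.98, -0.255, 0.801]
wrist_force: [1.4, 0.3, 0.6]
width: 0.0515
```

```bash
cat > a.py <<'E'
from h import *
st();plan(b2w([-29,0,180]),toolR(RB));plan(b2w([-29,0,93]),toolR(RB))
for n in("scene","top"):
    im,d=imaging.get_image(n); c=proj(n,BOX/1000).astype(int)
    cv2.imwrite(f"pics/{n}1.png",cv2.resize(im[c[1]-85:c[1]+55,c[0]-80:c[0]+80,::-1],None,fx=4,fy=4,interpolation=cv2.INTER_CUBIC))
E
python3 a.py
```

```text
2.57 p [577.5  30.1 217.1] q [-0.05  0.27  1.87 -0.13  0.48  0.22] F [1.4 0.3 0.6] w 51.5
n 1 shift cm [-0.203 -0.217  0.077] turn [ 0.151 -0.097 -0.189] | tot [-2.  -2.2  0.8] [ 0.2 -0.1 -0.2]
n 3 shift cm [-0.071 -0.078  2.926] turn [ 0.05  -0.032 -0.063] | tot [-2.2 -2.4 87.8] [ 0.2 -0.1 -0.2]
```

View pics/scene1.png

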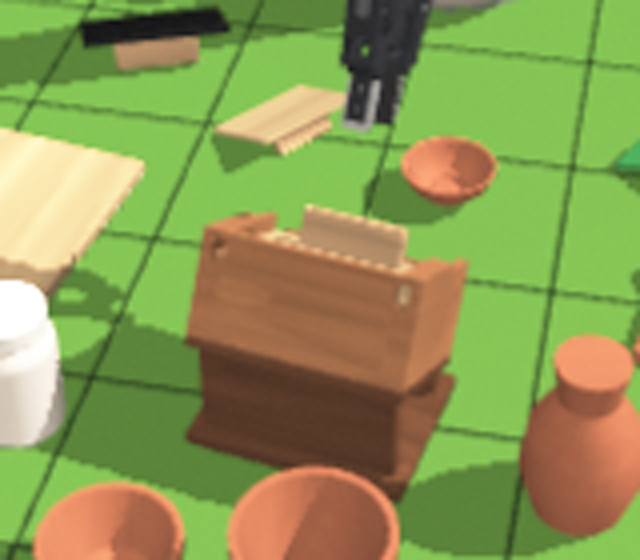

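View pics/top1.png

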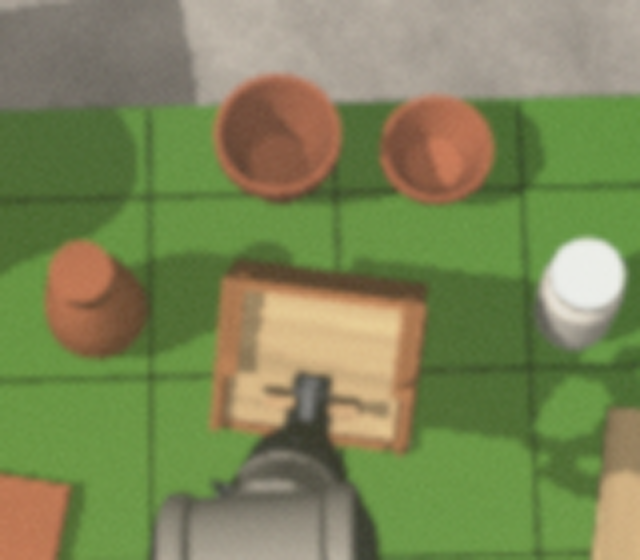

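The scene view shows the gripper above the lid handle (355,235), and the top view shows it centred on the handle bar (about 312,390). I'm approaching now.

step_arm([
  [60, -0.1, -0.12, 2.5, 0.15, -0.1, -0.19],
  [60, -0.1, -0.12, 2.5, 0, 0, 0],
  [60, 0, 0, 2.0, 0, 0, 0],
  [60, 0, 0, 1.0, 0, 0, 0],
  [60, 0, 0, 0.7, 0, 0, 0],
  [60, 0, 0, 0, 0, 0, 0],
])

```text
clock: 3.17
eef_pos: [0.6185, 0.0276, 0.1394]
tool_rot: [2.985, -0.243, 0.794]
wrist_force: [-0.4, -0.6, -0.2]
width: 0.0513
```

```bash
sed -i 's/1.png/2.png/' a.py; python3 a.py
```

```text
3.17 p [618.5  27.6 139.4] q [-0.05  0.45  1.85 -0.17  0.33  0.26] F [-0.4 -0.6 -0.2] w 51.3
n 3 shift cm [ 0.041  0.073 -2.898] turn [-0.02   0.069  0.079] | tot [  1.1   2.2 -86.9] [-0.1  0.2  0.2]
n 1 shift cm [0.143 0.224 0.006] turn [-0.06   0.208  0.238] | tot [1.4 2.2 0.1] [-0.1  0.2  0.2]
```

View pics/scene2.png

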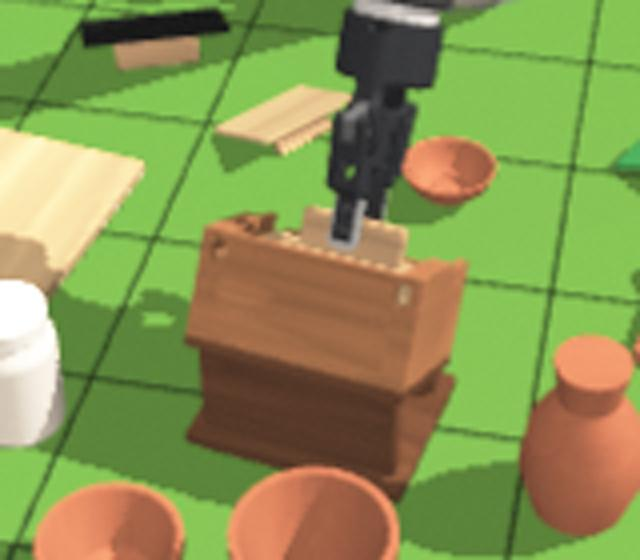

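step_arm([
  [60, 0.14, 0.1, 0, 0, 0.1, 0.1],
  [0, 0, 0, 0, 0, 0, 0],
  [0, 0, 0, 0, 0, 0, 0],
  [0, 0, 0, 0, 0, 0, 0],
  [0, 0, 0, 0, 0, 0, 0],
  [0, 0, 0, 0, 0, 0, 0],
  [0, 0, 0, 0, 0, 0, 0],
], squeeze=60)

```text
clock: 3.85
eef_pos: [0.6195, 0.0261, 0.1418]
tool_rot: [2.984, -0.247, 0.8]
wrist_force: [-3.3, 1.2, 4.7]
width: 0.0106
```

```bash
python3 a.py
```

```text
3.85 p [619.5  26.1 141.8] q [-0.06  0.45  1.85 -0.17  0.33  0.26] F [-3.3  1.2  4.7] w 10.6
n 3 shift cm [-0.028  0.03  -2.847] turn [-0.02  -0.012  0.035] | tot [ -0.8   0.9 -85.4] [-0.1 -0.   0.1]
n 1 shift cm [-0.088  0.095  0.158] turn [-0.059 -0.037  0.106] | tot [-0.9  0.9  1.6] [-0.1 -0.   0.1]
```

step_arm([
  [0, 0, 0, -0.2, 0, 0, 0],
  [0, 0.04, 0, -0.2, 0, -1.0, 0],
  [0, 0.06, 0, -0.2, 0, -1.0, 0],
  [0, 0.06, 0, -0.25, 0, -1.0, 0],
  [0, 0, 0, 0, 0, 0, 0],
])

```text
clock: 4.37
eef_pos: [0.6173, 0.0265, 0.1499]
tool_rot: [3.008, -0.249, 0.723]
wrist_force: [0.5, 0.6, -1.4]
width: 0.0107
```

```bash
cat > b.py <<'E'
from h import *
import sys
o=st();R=Ro.from_rotvec(o["tool_rot"]).as_matrix();p=o["eef_pos"]*1000
print("tcp in box",(RB.T@(p-BOX)).round(1),"rot vs box",np.degrees(Ro.from_matrix(toolR(RB).T@R).as_rotvec()).round(1))
for n in("scene","top"):
    im,d=imaging.get_image(n); c=proj(n,BOX/1000).astype(int)
    cv2.imwrite(f"pics/{n}{sys.argv[1]}.png",cv2.resize(im[c[1]-85:c[1]+55,c[0]-80:c[0]+80,::-1],None,fx=4,fy=4,interpolation=cv2.INTER_CUBIC))
E
python3 b.py 3
```

```text
4.37 p [617.3  26.5 149.9] q [-0.06  0.44  1.8  -0.12  0.43  0.2 ] F [ 0.5  0.6 -1.4] w 10.7
tcp in box [-26.    0.9 102.7] rot vs box [ 0.1 -3.  -0.1]
```

View pics/scene3.png

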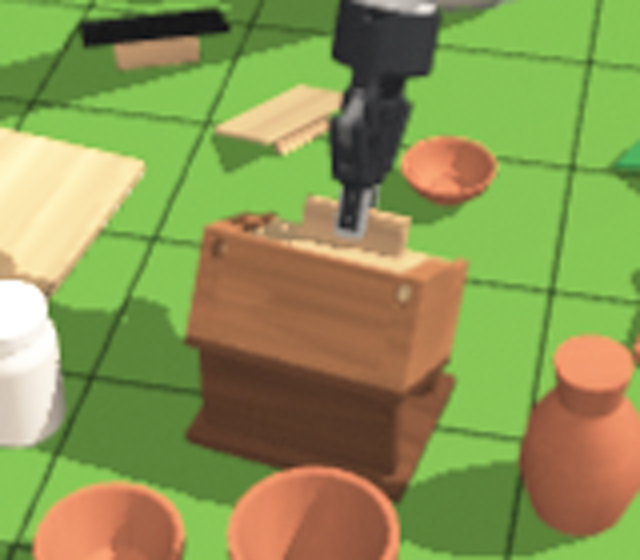

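step_arm([
  [0, 0, 0, -0.04, 0, 0, 0],
  [0, -0.5, 0, 0, 0, 0, 0],
  [0, -0.5, 0, 0, 0, 0, 0],
  [0, 0, 0, 0, 0, 0, 0],
])

```text
clock: 4.8
eef_pos: [0.6062, 0.0283, 0.1439]
tool_rot: [3.009, -0.248, 0.718]
wrist_force: [-0.1, -0.4, -1.7]
width: 0.0107
```

```bash
python3 b.py 4
```

```text
4.8 p [606.2  28.3 143.9] q [-0.06  0.44  1.83 -0.13  0.41  0.21] F [-0.1 -0.4 -1.7] w 10.7
tcp in box [-38.8   0.9 103.1] rot vs box [ 0.  -3.2 -0.1]
```

View pics/top4.png

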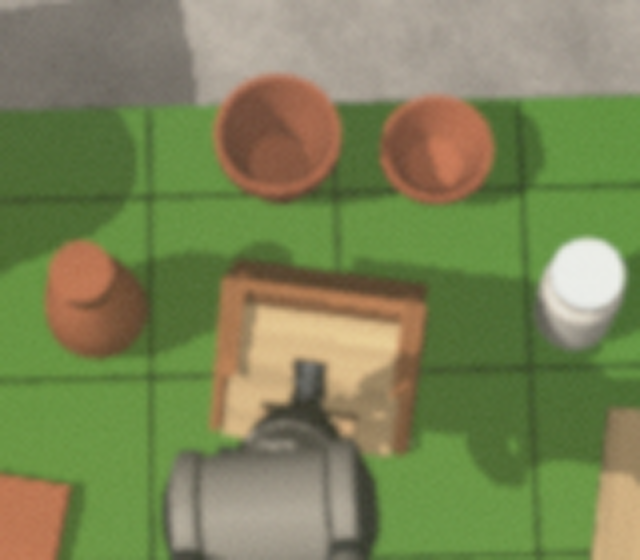

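step_arm([
  [0, -1.0, 0, 0, 0, 0, 0],
  [0, -1.0, 0, 0, 0, 0, 0],
  [0, -1.0, 0, 0, 0, 0, 0],
  [0, -1.0, 0, 0, 0, 0, 0],
  [0, -1.0, 0, 0, 0, 0, 0],
  [0, -1.0, 0, 0, 0, 0, 0],
  [0, -1.0, 0, 0, 0, 0, 0],
  [0, -1.0, 0, 0, 0, 0, 0],
  [0, 0, 0, 0, 0, 0, 0],
])

```text
clock: 5.65
eef_pos: [0.5402, 0.0418, 0.1172]
tool_rot: [3.01, -0.25, 0.699]
wrist_force: [0.1, -0.6, -0.9]
width: 0.0108
```

```bash
python3 b.py 5
```

```text
5.65 p [540.2  41.8 117.2] q [-0.03  0.39  2.02 -0.23  0.28  0.34] F [ 0.1 -0.6 -0.9] w 10.8
tcp in box [-110.4    3.2  113.6] rot vs box [-0.2 -3.8 -0.1]
```

View pics/top5.png

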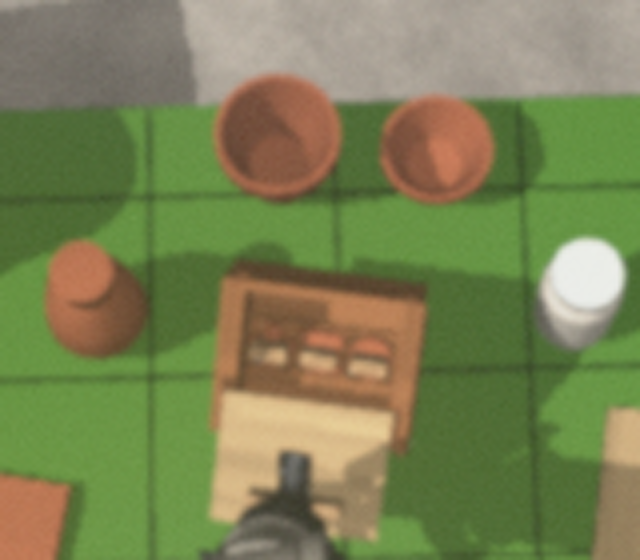

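View pics/scene5.png

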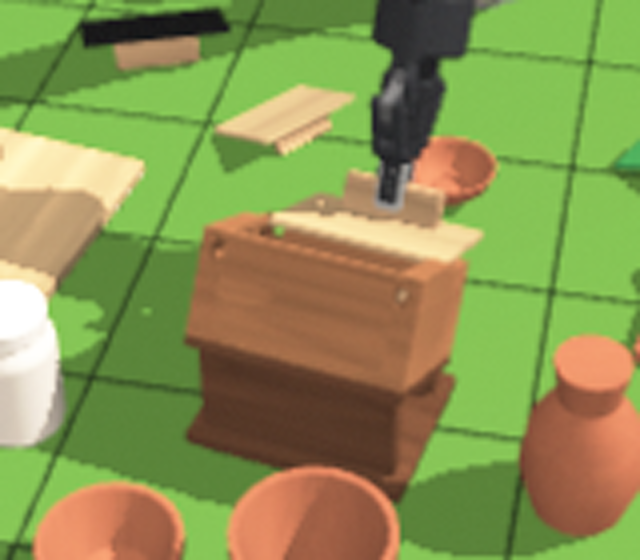

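Run:
```python
from h import *
o=st();R=Ro.from_rotvec(o["tool_rot"]).as_matrix();p=o["eef_pos"]*1000
p1=p+[-5,0,85]
plan(p1,R)
Rb=toolR(Ro.from_euler('z',-7.2,degrees=True).as_matrix())
plan([454,-300,200],Rb,cur=(p1,R))
print((RB.T@(BOX-BOX)),R[:,2])
```

```text
5.75 p [541.6  41.5 117.8] q [-0.03  0.4   2.02 -0.23  0.28  0.34] F [ 0.6  0.7 -0.5] w 10.6
n 3 shift cm [ 1.108  0.038 -2.613] turn [0. 0. 0.] | tot [ 33.2   1.1 -78.4] [0. 0. 0.]
n 11 shift cm [-0.289  3.182 -0.036] turn [ 0.068 -2.391 -0.204] | tot [-24.1 350.5  -7.4] [  0.7 -26.3  -2.2]
[0. 0. 0.] [ 0.43645444 -0.07674311 -0.89644744]
```

step_arm([
  [0, 0.7, 0.02, -1.6, 0, 0, 0],
  [0, 1.0, 0.02, -2.4, 0, 0, 0],
  [0, 1.0, 0, -2.4, 0, 0, 0],
  [0, 0.6, 0, -1.4, 0, 0, 0],
  [0, 0, 0, 0, 0, 0, 0],
])

```text
clock: 6.17
eef_pos: [0.5388, 0.0421, 0.2062]
tool_rot: [3.007, -0.25, 0.714]
wrist_force: [0.9, -0.7, -0.1]
width: 0.0103
```

```bash
cat > c.py <<'E'
from h import *
import sys
o=st()
Rb=toolR(Ro.from_euler('z',-7.2,degrees=True).as_matrix())
plan([454,-300,200],Rb)
plan([454,-300,200],Rb,14)
for n in("scene","top"):
    im,d=imaging.get_image(n)
    cv2.imwrite(f"pics/{n}{sys.argv[1]}.png",cv2.resize(im[:,:,::-1],(800,600)))
E
python3 c.py 6
```

```text
6.17 p [538.8  42.1 206.2] q [-0.03  0.24  1.92 -0.13  0.52  0.23] F [ 0.9 -0.7 -0.1] w 10.3
n 11 shift cm [-0.314  3.19  -0.013] turn [ 0.064 -2.428 -0.207] | tot [-27.2 351.4  -5.7] [  0.7 -26.7  -2.3]
n 14 shift cm [-0.248  2.506 -0.009] turn [ 0.05  -1.908 -0.162] | tot [-27.2 351.4  -5.7] [  0.7 -26.7  -2.3]
```

View pics/scene6.png

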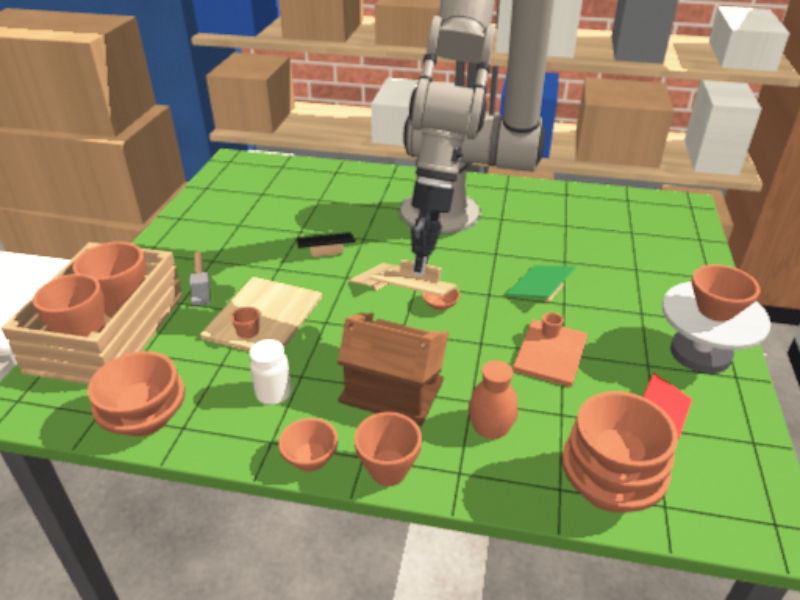

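The lid is out and held, clear of the box (scene 415,278). Next I swing it over the board.

step_arm([
  [0, -0.25, 2.5, 0, 0.05, -1.91, -0.16],
  [0, -0.25, 2.5, 0, 0.05, -1.91, -0.16],
  [0, -0.25, 2.5, 0, 0.05, -1.91, -0.16],
  [0, -0.25, 2.5, 0, 0.05, -1.91, -0.16],
  [0, -0.25, 2.5, 0, 0.05, -1.91, -0.16],
  [0, -0.25, 2.5, 0, 0.05, -1.91, -0.16],
  [0, -0.25, 2.5, 0, 0.05, -1.91, -0.16],
  [0, -0.25, 2.5, 0, 0.05, -1.91, -0.16],
  [0, -0.25, 2.5, 0, 0.05, -1.91, -0.16],
  [0, -0.25, 2.5, 0, 0.05, -1.91, -0.16],
  [0, -0.25, 2.5, 0, 0.05, -1.91, -0.16],
  [0, -0.25, 2.5, 0, 0.05, -1.91, -0.16],
  [0, -0.25, 2.5, 0, 0.05, -1.91, -0.16],
  [0, -0.25, 2.5, 0, 0.05, -1.91, -0.16],
  [0, 0, 0, 0, 0, 0, 0],
  [0, 0, 0, 0, 0, 0, 0],
])

```text
clock: 7.6
eef_pos: [0.4509, -0.3, 0.1928]
tool_rot: [-3.133, 0.202, 0.018]
wrist_force: [-0.2, 1.0, -1.5]
width: 0.0108
```

```bash
python3 c.py 7
python3 - <<'E'
from h import *
# overlay: expected lid corners on board target, and present lid plane from depth
im,d=imaging.get_image("top");W=cloud("top",d)*1000
m=(np.abs(W[...,0]-480)<90)&(np.abs(W[...,1]+300)<110)&(W[...,2]>150)&(W[...,2]<180)
P=W[m];print(len(P),np.percentile(P,[2,50,98],axis=0).round(0))
A=np.c_[P[:,:2]-[454,-300],np.ones(len(P))];s=np.linalg.lstsq(A,P[:,2],rcond=None)[0]
for _ in range(4):
    e=P[:,2]-A@s;k=np.abs(e)<5;s=np.linalg.lstsq(A[k],P[k,2],rcond=None)[0]
print("plane slopes deg",np.degrees(s[:2]).round(2),"z at tcp",s[2].round(1),k.sum())
rc=cv2.minAreaRect(P[k][:,:2].astype(np.float32));print(rc)
E
```

```text
7.6 p [ 450.9 -300.   192.8] q [-0.73  0.44  1.57 -0.01  1.15 -0.59] F [-0.2  1.  -1.5] w 10.8
n 1 shift cm [ 0.301 -0.036 -0.728] turn [-0.048  0.66  -0.174] | tot [ 3.  -0.4 -7.3] [-0.   0.7 -0.2]
n 14 shift cm [ 0.022 -0.003 -0.052] turn [-0.003  0.047 -0.012] | tot [ 3.  -0.4 -7.3] [-0.   0.7 -0.2]
344 [[ 416. -364.  152.]
 [ 499. -258.  158.]
 [ 535. -231.  165.]]
plane slopes deg [-0.45 -0.19] z at tcp 158.0 319
((477.9986877441406, -302.2652587890625), (155.56991577148438, 95.91777038574219), 73.07979583740234)
```

View pics/top7.png

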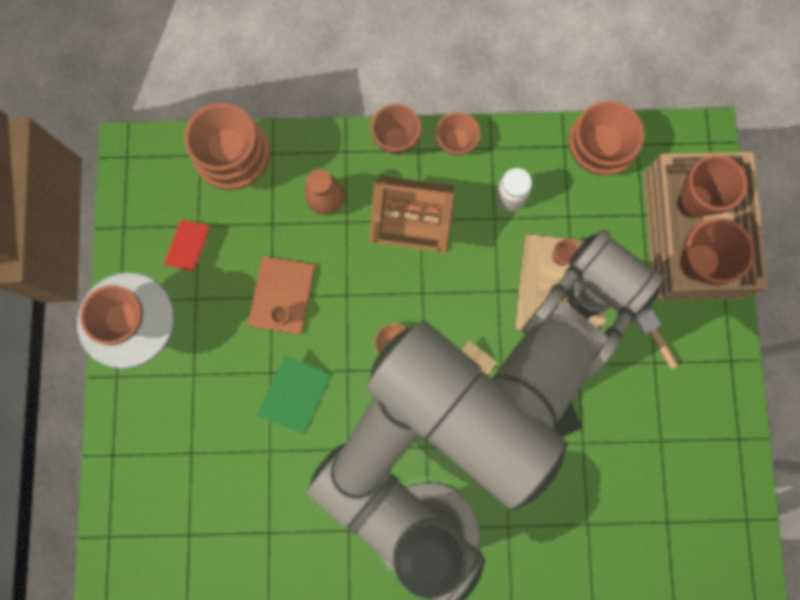

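step_arm([
  [0, 0.3, 0, 1.5, 0, 0.66, -0.17],
  [0, 0, 0, 2.5, 0, 0, 0],
  [0, 0, 0, 3, 0, 0, 0],
  [0, 0, 0, 2.5, 0, 0, 0],
  [0, 0, 0, 2.0, 0, 0, 0],
  [0, 0, 0, 1.0, 0, 0, 0],
  [0, 0, 0, 0.4, 0, 0, 0],
  [0, 0, 0, 0, 0, 0, 0],
])

```text
clock: 8.42
eef_pos: [0.4545, -0.299, 0.0656]
tool_rot: [3.135, -0.193, 0.003]
wrist_force: [-0.5, -0.3, -0.4]
width: 0.0107
```

```bash
python3 c.py 8
cat > d.py <<'E'
from h import *
import sys
im,d=imaging.get_image("scene");cv2.imwrite(f"pics/sc{sys.argv[1]}.png",cv2.resize(im[130:260,100:290,::-1],None,fx=4,fy=4,interpolation=cv2.INTER_CUBIC))
E
python3 d.py 8
```

```text
8.42 p [ 454.5 -299.    65.6] q [-0.72  0.6   1.7   0.    0.84 -0.6 ] F [-0.5 -0.3 -0.4] w 10.7
n 4 shift cm [-0.007  0.027 -3.36 ] turn [ 0.003 -0.024  0.041] | tot [  -0.2    1.1 -134.4] [ 0.  -0.1  0.2]
n 14 shift cm [-0.002  0.008 -0.96 ] turn [ 0.001 -0.007  0.012] | tot [  -0.2    1.1 -134.4] [ 0.  -0.1  0.2]
```

View pics/sc8.png

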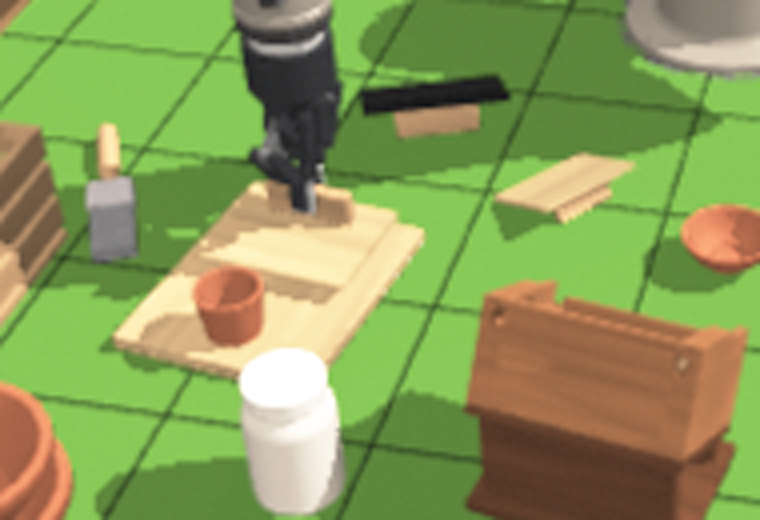

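Run:
```python
from h import *
def ray(n,uv,z):
    c=imaging.calibration(n);K=c["camera_matrix"];C=-c["R"].T@c["t"]
    d=c["R"].T@np.linalg.inv(K)@[uv[0],uv[1],1];return (C+d*(z/1000-C[2])/d[2])*1000
for uv,z in (((203,252),31),((338,292),31),((397,212),31),((115,338),14),((424,232),14)):
    print(uv,ray("scene",(uv[0]/4-.5+100,uv[1]/4-.5+130),z).round(0))
Rb=Ro.from_euler('z',-7.2,degrees=True).as_matrix()
for b in((110,-90,0),(110,90,0),(-110,90,0),(10,-70,0),(10,70,0)): print(b,(Rb@b+[526,-309,14]).round(0))
```

```text
(203, 252) [ 521. -376.   31.]
(338, 292) [ 549. -244.   31.]
(397, 212) [ 433. -230.   31.]
(115, 338) [ 623. -413.   14.]
(424, 232) [ 435. -205.   14.]
(110, -90, 0) [ 624. -412.   14.]
(110, 90, 0) [ 646. -233.   14.]
(-110, 90, 0) [ 428. -206.   14.]
(10, -70, 0) [ 527. -380.   14.]
(10, 70, 0) [ 545. -241.   14.]
```

step_arm([
  [0, 0, 0, 0.6, 0, 0, 0],
  [0, 0, 0, 0.3, 0, 0, 0],
  [0, 0, 0, 0.1, 0, 0, 0],
  [0, 0, 0, 0, 0, 0, 0],
])

```text
clock: 8.9
eef_pos: [0.4544, -0.2995, 0.0557]
tool_rot: [3.135, -0.194, 0.003]
wrist_force: [-0.4, 0.0, -0.7]
width: 0.0108
```

step_arm([
  [0, 0, 0, 0.1, 0, 0, 0],
  [0, 0, 0, 0.1, 0, 0, 0],
  [0, 0, 0, 0, 0, 0, 0],
])

```text
clock: 9.15
eef_pos: [0.4545, -0.2996, 0.0538]
tool_rot: [3.135, -0.194, 0.003]
wrist_force: [-0.4, 0.3, -0.6]
width: 0.011
```

step_arm([
  [0, 0, 0, 0.1, 0, 0, 0],
  [0, 0, 0, 0, 0, 0, 0],
])

```text
clock: 9.32
eef_pos: [0.4546, -0.2997, 0.0532]
tool_rot: [3.134, -0.194, 0.004]
wrist_force: [-1.0, 0.4, 2.4]
width: 0.0109
```

step_arm([
  [0, 0, 0, 0.06, 0, 0, 0],
  [0, 0, 0, 0, 0, 0, 0],
])

```text
clock: 9.48
eef_pos: [0.4547, -0.2997, 0.0532]
tool_rot: [3.134, -0.194, 0.004]
wrist_force: [-2.3, 1.6, 8.8]
width: 0.0107
```

step_arm([
  [45, 0, 0, 0, 0, 0, 0],
  [45, 0, 0, 0, 0, 0, 0],
  [45, 0, 0, 0, 0, 0, 0],
  [45, 0, 0, 0, 0, 0, 0],
])

```text
clock: 9.82
eef_pos: [0.4545, -0.2996, 0.0522]
tool_rot: [3.135, -0.194, 0.004]
wrist_force: [-0.7, 0.8, -0.1]
width: 0.0383
```

```bash
python3 d.py 9
```

```text
(no output)
```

View pics/sc9.png

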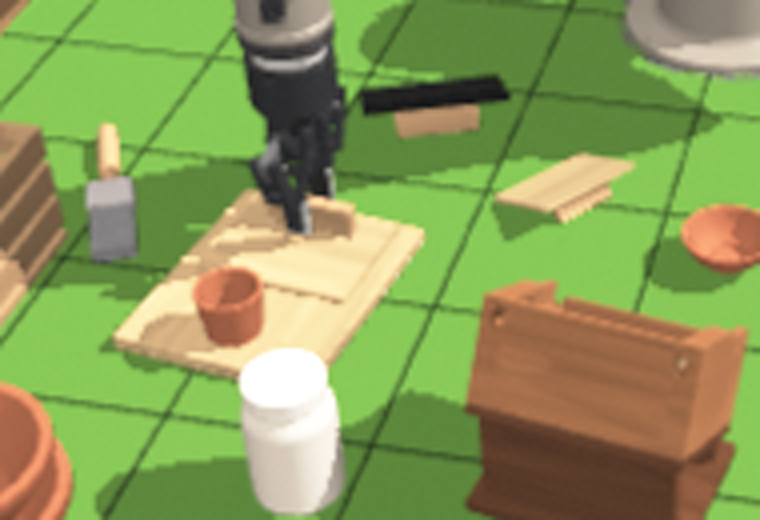

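The lid lies flat on the board, clear of the pot (230,305). I retreat and look at the stamps.

step_arm([
  [45, 0, 0, -1.5, 0, 0, 0],
  [45, 0, 0, -3, 0, 0, 0],
  [45, 0, 0, -4, 0, 0, 0],
  [45, 0, 0, -4, 0, 0, 0],
  [45, 0, 0, -4, 0, 0, 0],
  [45, 0, 0, -2, 0, 0, 0],
  [45, 0, 0, 0, 0, 0, 0],
])

```text
clock: 10.45
eef_pos: [0.4559, -0.3009, 0.2428]
tool_rot: [3.128, -0.193, 0.016]
wrist_force: [1.4, -0.9, 0.6]
width: 0.0388
```

Run:
```python
from h import *
o=st()
im,d=imaging.get_image("top");np.savez("top9.npz",im=im,d=d)
cv2.imwrite("pics/stamps.png",cv2.resize(im[112:165,230:296,::-1],None,fx=11,fy=11,interpolation=cv2.INTER_CUBIC))
W=cloud("top",d)*1000
for l in("stamp_square","stamp_round","stamp_cross"):
    for q in imaging.trace("top",l)[:3]:
        P=W[q["mask"]];P=P[np.isfinite(P[:,0])]
        print(l,round(q["conf"],2),np.round(q["at"],1),q["mask"].sum(),(RB.T@(np.median(P,0)-BOX)).round(0))
for y in(-42,0,42): print(y,proj("top",b2w([0,y,54])/1000),proj("top",b2w([0,y,6])/1000))
```

```text
10.45 p [ 455.9 -300.9  242.8] q [-0.72  0.39  1.5   0.    1.25 -0.6 ] F [ 1.4 -0.9  0.6] w 38.8
stamp_round 0.68 [276.6 137.2] 75 [  1. -43.  32.]
stamp_cross 0.56 [251.4 132. ] 70 [ 2. 41. 36.]
-42 [275.28458574 138.92472683] [276.11490878 135.6444367 ]
0 [262.72034897 137.20324435] [263.91597031 133.97517978]
42 [250.17268264 135.48403226] [251.73265235 132.30806032]
```

View pics/stamps.png

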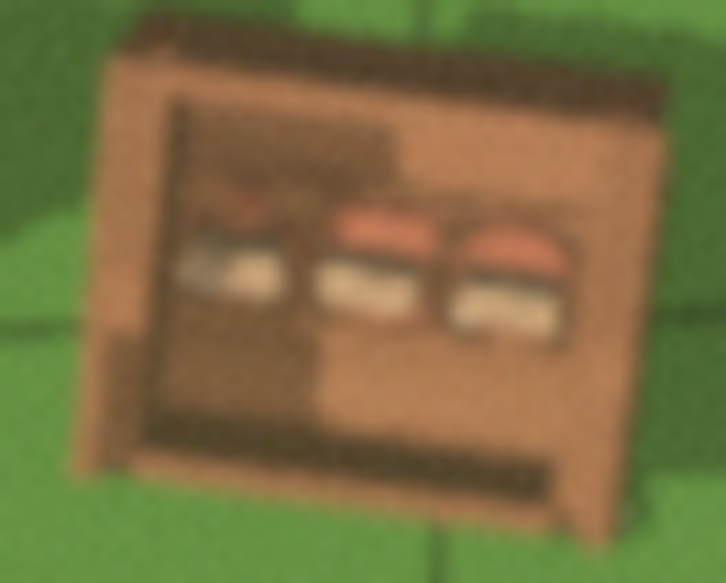

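The middle stamp (370,260 in the crop) has the straight-edged square head; the left one is the cross and the right one is round, as the detectors also say. The wanted stamp is in the middle pocket, box y about 0.

Run:
```python
from h import *
t=b2w([0,0,170]);print(t);plan(t,toolR(RB))
```

```text
[606.18253036  27.42911122 221.22431864]
n 11 shift cm [ 0.903 -3.135  0.352] turn [-0.064  2.727  0.22 ] | tot [ 111.3 -342.7   14.8] [-0.7 30.   2.4]
```

step_arm([
  [45, 0.9, -3.13, 0.35, -0.06, 2.73, 0.22],
  [45, 0.9, -3.13, 0.35, -0.06, 2.73, 0.22],
  [45, 0.9, -3.13, 0.35, -0.06, 2.73, 0.22],
  [45, 0.9, -3.13, 0.35, -0.06, 2.73, 0.22],
  [45, 0.9, -3.13, 0.35, -0.06, 2.73, 0.22],
  [45, 0.9, -3.13, 0.35, -0.06, 2.73, 0.22],
  [45, 0.9, -3.13, 0.35, -0.06, 2.73, 0.22],
  [45, 0.9, -3.13, 0.35, -0.06, 2.73, 0.22],
  [45, 0.9, -3.13, 0.35, -0.06, 2.73, 0.22],
  [45, 0.9, -3.13, 0.35, -0.06, 2.73, 0.22],
  [45, 0.9, -3.13, 0.35, -0.06, 2.73, 0.22],
  [45, 0, 0, 0, 0, 0, 0],
  [45, 0, 0, 0, 0, 0, 0],
])

```text
clock: 11.73
eef_pos: [0.6053, 0.0283, 0.2203]
tool_rot: [2.984, -0.243, 0.797]
wrist_force: [0.5, -0.4, 0.6]
width: 0.0382
```

```bash
python3 b.py 10
python3 - <<'E'
from h import *
plan(b2w([0,0,120]),toolR(RB));plan(b2w([0,0,48]),toolR(RB))
E
```

```text
11.73 p [605.3  28.3 220.3] q [-0.05  0.32  1.79 -0.11  0.52  0.19] F [ 0.5 -0.4  0.6] w 38.2
tcp in box [ -1.3   0.7 169.7] rot vs box [ 0.  -0.1 -0.2]
n 2 shift cm [ 0.014 -0.071  2.51 ] turn [0.029 0.004 0.031] | tot [ 0.3 -1.4 50.2] [0.1 0.  0.1]
n 4 shift cm [ 0.007 -0.036  3.055] turn [0.014 0.002 0.015] | tot [  0.3  -1.5 122.2] [0.1 0.  0.1]
```

step_arm([
  [45, 0.03, -0.05, 2.0, 0, 0, 0],
  [45, 0.03, -0.05, 2.0, 0, 0, 0],
  [45, 0, 0, 2.0, 0, 0, 0],
  [45, 0, 0, 1.5, 0, 0, 0],
  [45, 0, 0, 0, 0, 0, 0],
])

```text
clock: 12.25
eef_pos: [0.6434, 0.0189, 0.1546]
tool_rot: [2.982, -0.253, 0.795]
wrist_force: [0.4, -0.1, 0.5]
width: 0.0386
```

```bash
python3 b.py 11
```

```text
12.25 p [643.4  18.9 154.6] q [-0.07  0.47  1.77 -0.14  0.39  0.22] F [ 0.4 -0.1  0.5] w 38.6
tcp in box [-0.3 -2.2 93.3] rot vs box [-0.2 -0.2  0.1]
```

View pics/top11.png

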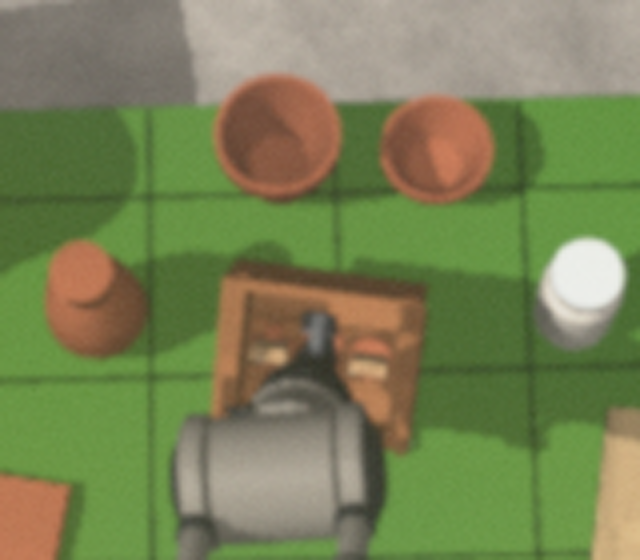

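step_arm([
  [45, 0, -0.08, 1.5, 0, 0, 0],
  [45, 0, -0.08, 1.5, 0, 0, 0],
  [45, 0, 0, 1.0, 0, 0, 0],
  [45, 0, 0, 0.6, 0, 0, 0],
  [45, 0, 0, 0, 0, 0, 0],
])

```text
clock: 12.77
eef_pos: [0.667, 0.0183, 0.1179]
tool_rot: [2.981, -0.25, 0.802]
wrist_force: [-0.8, 0.1, -0.7]
width: 0.0383
```

```bash
python3 b.py 12
python3 - <<'E'
from h import *
im,_=imaging.get_image("scene")
cv2.imwrite("pics/s12.png",cv2.resize(im[170:260,205:305,::-1],None,fx=7,fy=6.5,interpolation=cv2.INTER_CUBIC))
E
```

```text
12.77 p [667.   18.3 117.9] q [-0.06  0.55  1.74 -0.16  0.33  0.24] F [-0.8  0.1 -0.7] w 38.3
tcp in box [ 1.6  1.1 49.7] rot vs box [-0.1  0.1 -0. ]
```

View pics/s12.png

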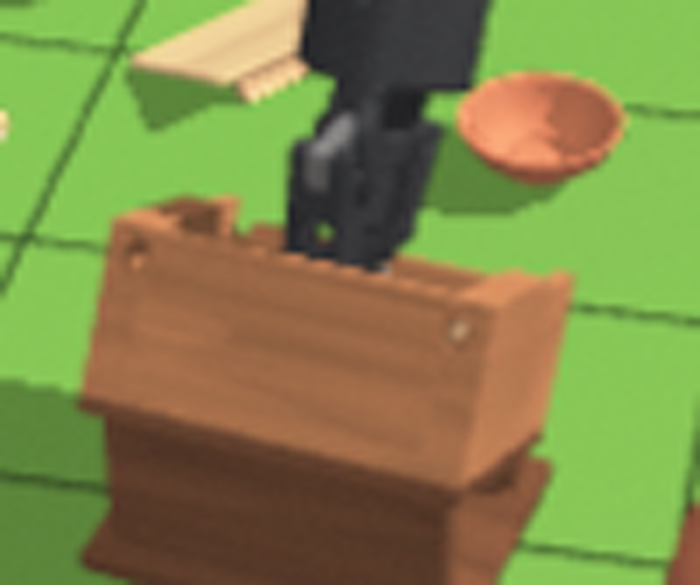

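View pics/top12.png

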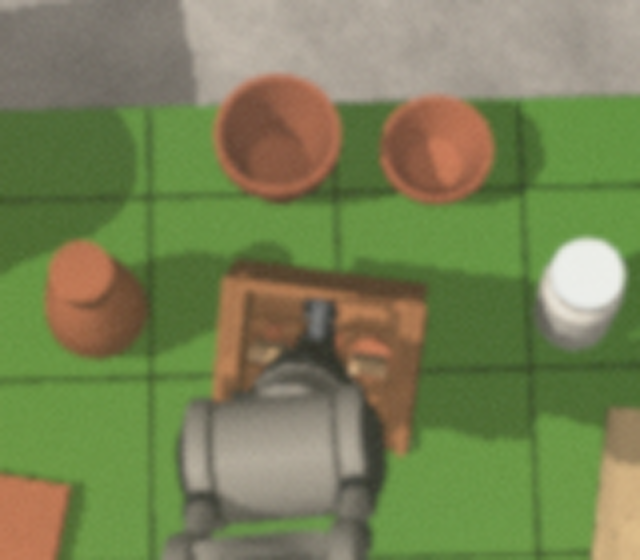

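step_arm([
  [45, -0.05, 0, 0.15, 0, 0, 0],
  [0, 0, 0, 0, 0, 0, 0],
  [0, 0, 0, 0, 0, 0, 0],
  [0, 0, 0, 0, 0, 0, 0],
  [0, 0, 0, 0, 0, 0, 0],
  [0, 0, 0, 0, 0, 0, 0],
], squeeze=50)

```text
clock: 13.42
eef_pos: [0.6675, 0.0187, 0.1174]
tool_rot: [2.981, -0.249, 0.804]
wrist_force: [-4.0, 1.1, 5.2]
width: 0.011
```

```bash
python3 b.py 13
```

```text
13.42 p [667.5  18.7 117.4] q [-0.06  0.56  1.74 -0.16  0.33  0.24] F [-4.   1.1  5.2] w 11.0
tcp in box [ 1.7  1.6 49.1] rot vs box [-0.   0.2 -0. ]
```

step_arm([
  [0, 0, 0, -0.4, 0, 0, 0],
  [0, 0, 0, -0.6, 0, 0, 0],
  [0, 0, 0, -1.0, 0, 0, 0],
  [0, 0, 0, -1.5, 0, 0, 0],
  [0, 0, 0, -2.0, 0, 0, 0],
  [0, 0, 0, -2.5, 0, 0, 0],
  [0, 0, 0, -2.5, 0, 0, 0],
  [0, 0, 0, -2.0, 0, 0, 0],
  [0, 0, 0, 0, 0, 0, 0],
])

```text
clock: 14.27
eef_pos: [0.6055, 0.0296, 0.2298]
tool_rot: [2.979, -0.248, 0.814]
wrist_force: [1.1, -0.8, 0.2]
width: 0.0114
```

```bash
python3 b.py 14
python3 - <<'E'
from h import *
R=toolR(Ro.from_euler('z',-11,degrees=True).as_matrix())
plan([556,307,200],R); plan([556,307,200],R,15)
E
```

```text
14.27 p [605.5  29.6 229.8] q [-0.05  0.3   1.79 -0.12  0.53  0.2 ] F [ 1.1 -0.8  0.2] w 11.4
tcp in box [  3.4   2.  177.9] rot vs box [ 0.   0.6 -0. ]
n 9 shift cm [-1.138 -2.939 -0.036] turn [-0.039 -3.365  0.159] | tot [ -95.  -265.7  -25.5] [ -0.4 -30.3   1.4]
n 15 shift cm [-0.684 -1.763 -0.014] turn [-0.023 -2.019  0.095] | tot [ -95.  -265.7  -25.5] [ -0.4 -30.3   1.4]
```

View pics/scene14.png

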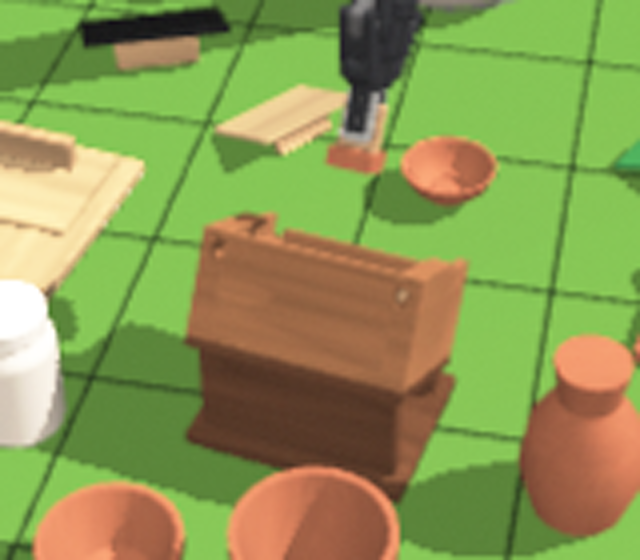

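View pics/top14.png

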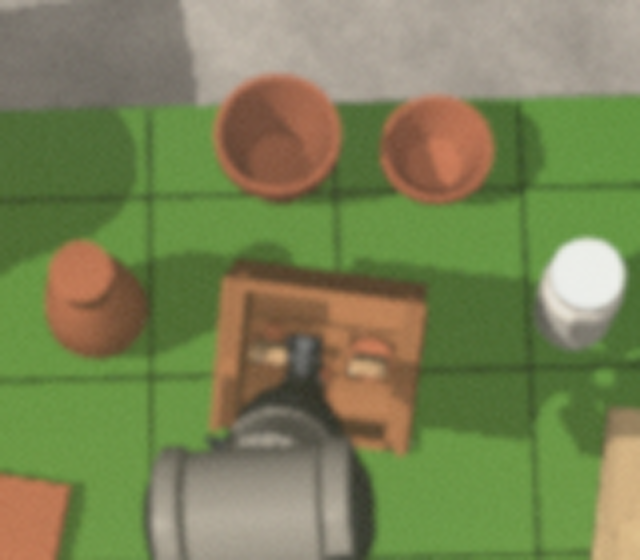

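The square stamp is held (scene 355,155). I carry it to the tile.

step_arm([
  [0, -0.68, -1.76, 0, -0.02, -2.02, 0.1],
  [0, -0.68, -1.76, 0, -0.02, -2.02, 0.1],
  [0, -0.68, -1.76, 0, -0.02, -2.02, 0.1],
  [0, -0.68, -1.76, 0, -0.02, -2.02, 0.1],
  [0, -0.68, -1.76, 0, -0.02, -2.02, 0.1],
  [0, -0.68, -1.76, 0, -0.02, -2.02, 0.1],
  [0, -0.68, -1.76, 0, -0.02, -2.02, 0.1],
  [0, -0.68, -1.76, 0, -0.02, -2.02, 0.1],
  [0, -0.68, -1.76, 0, -0.02, -2.02, 0.1],
  [0, -0.68, -1.76, 0, -0.02, -2.02, 0.1],
  [0, -0.68, -1.76, 0, -0.02, -2.02, 0.1],
  [0, -0.68, -1.76, 0, -0.02, -2.02, 0.1],
  [0, -0.68, -1.76, 0, -0.02, -2.02, 0.1],
  [0, -0.68, -1.76, 0, -0.02, -2.02, 0.1],
  [0, -0.68, -1.76, 0, -0.02, -2.02, 0.1],
  [0, 0, 0, 0, 0, 0, 0],
  [0, 0, 0, 0, 0, 0, 0],
])

```text
clock: 15.78
eef_pos: [0.5571, 0.3065, 0.1952]
tool_rot: [3.127, -0.301, -0.006]
wrist_force: [0.9, -0.4, -0.5]
width: 0.0113
```

```bash
cat > e.py <<'E'
from h import *
import sys
st();R=toolR(Ro.from_euler('z',-11,degrees=True).as_matrix())
plan([556,307,100],R)
im,d=imaging.get_image("scene")
cv2.imwrite(f"pics/t{sys.argv[1]}.png",cv2.resize(im[130:270,290:440,::-1],None,fx=4.2,fy=4.2,interpolation=cv2.INTER_CUBIC))
E
python3 e.py 15
```

```text
15.78 p [557.1 306.5 195.2] q [0.38 0.6  1.28 0.   1.27 0.57] F [ 0.9 -0.4 -0.5] w 11.3
n 3 shift cm [-0.031 -0.009  3.174] turn [ 0.017  0.077 -0.   ] | tot [-0.8 -0.3 95.2] [ 0.1  0.2 -0. ]
```

View pics/t15.png

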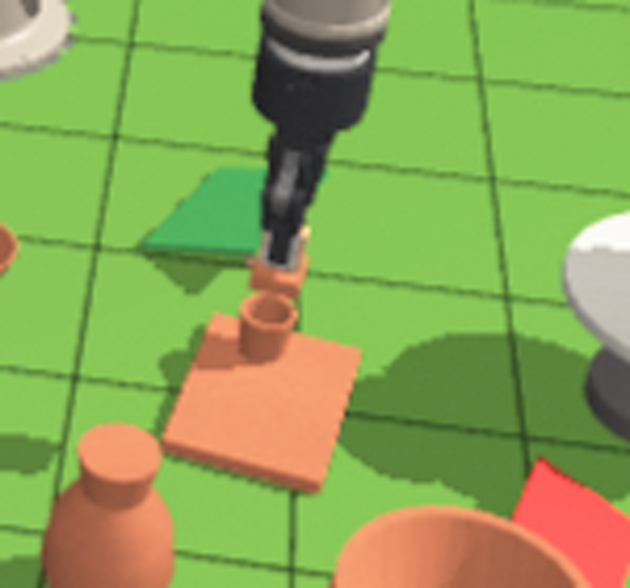

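step_arm([
  [0, 0, 0, 1.5, 0, 0.2, 0],
  [0, 0, 0, 2.5, 0, 0, 0],
  [0, 0, 0, 3, 0, 0, 0],
  [0, 0, 0, 2.5, 0, 0, 0],
  [0, 0, 0, 1.8, 0, 0, 0],
  [0, 0, 0, 0.8, 0, 0, 0],
  [0, 0, 0, 0, 0, 0, 0],
])

```text
clock: 16.42
eef_pos: [0.5563, 0.305, 0.074]
tool_rot: [3.125, -0.304, -0.004]
wrist_force: [-0.2, -0.2, -1.3]
width: 0.011
```

```bash
python3 e.py 16
```

```text
16.42 p [556.3 305.   74. ] q [ 0.38  0.72  1.41 -0.    1.01  0.58] F [-0.2 -0.2 -1.3] w 11.0
n 1 shift cm [-0.075 -0.188 -2.595] turn [ 0.105  0.128 -0.11 ] | tot [ -0.8  -1.9 -26. ] [ 0.1  0.1 -0.1]
```

View pics/t16.png

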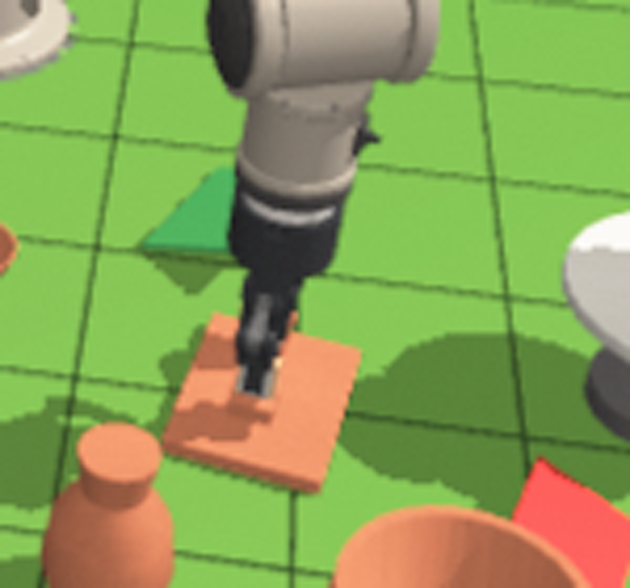

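step_arm([
  [0, 0, -0.1, 0.6, 0, 0, 0],
  [0, 0, 0, 0.3, 0, 0, 0],
  [0, 0, 0, 0.15, 0, 0, 0],
  [0, 0, 0, 0, 0, 0, 0],
])

```text
clock: 16.8
eef_pos: [0.5576, 0.3074, 0.0662]
tool_rot: [-3.126, 0.303, -0.003]
wrist_force: [-0.0, -0.0, -0.6]
width: 0.0111
```

step_arm([
  [0, 0, 0, 0.1, 0, 0, 0],
  [0, 0, 0, 0, 0, 0, 0],
])

```text
clock: 16.97
eef_pos: [0.5576, 0.3074, 0.0651]
tool_rot: [-3.126, 0.303, -0.003]
wrist_force: [-0.1, 0.1, -1.3]
width: 0.0111
```

step_arm([
  [0, 0, 0, 0.1, 0, 0, 0],
  [0, 0, 0, 0, 0, 0, 0],
])

```text
clock: 17.13
eef_pos: [0.5576, 0.3073, 0.0639]
tool_rot: [-3.126, 0.303, -0.002]
wrist_force: [-0.5, -0.4, -0.7]
width: 0.0113
```

step_arm([
  [0, 0, 0, 0.1, 0, 0, 0],
  [0, 0, 0, 0.1, 0, 0, 0],
  [0, 0, 0, 0, 0, 0, 0],
])

```text
clock: 17.38
eef_pos: [0.5574, 0.3073, 0.0616]
tool_rot: [-3.126, 0.303, -0.002]
wrist_force: [-0.7, -0.1, -0.9]
width: 0.011
```

step_arm([
  [0, 0, 0, 0.1, 0, 0, 0],
  [0, 0, 0, 0, 0, 0, 0],
])

```text
clock: 17.55
eef_pos: [0.5575, 0.3073, 0.0607]
tool_rot: [-3.126, 0.303, -0.002]
wrist_force: [0.1, -0.2, -1.9]
width: 0.0112
```

step_arm([
  [0, 0, 0, 0.1, 0, 0, 0],
  [0, 0, 0, 0, 0, 0, 0],
])

```text
clock: 17.72
eef_pos: [0.5576, 0.3073, 0.0598]
tool_rot: [-3.126, 0.303, -0.002]
wrist_force: [0.6, 0.5, -1.3]
width: 0.0114
```

step_arm([
  [0, 0, 0, 0.08, 0, 0, 0],
  [0, 0, 0, 0, 0, 0, 0],
])

```text
clock: 17.88
eef_pos: [0.5576, 0.3074, 0.0597]
tool_rot: [-3.126, 0.303, -0.003]
wrist_force: [-2.2, -0.3, 4.2]
width: 0.0113
```

step_arm([
  [0, 0, 0, 0.08, 0, 0, 0],
  [0, 0, 0, 0, 0, 0, 0],
])

```text
clock: 18.05
eef_pos: [0.5576, 0.3074, 0.0597]
tool_rot: [-3.126, 0.302, -0.003]
wrist_force: [-2.6, -1.6, 9.9]
width: 0.0111
```

```bash
python3 e.py 17
```

```text
18.05 p [557.6 307.4  59.7] q [ 0.38  0.74  1.42 -0.    0.98  0.58] F [-2.6 -1.6  9.9] w 11.1
n 2 shift cm [-0.073  0.033 -2.014] turn [-0.033 -0.053 -0.027] | tot [ -1.4   0.7 -40.3] [-0.1 -0.1 -0.1]
```

View pics/t17.png

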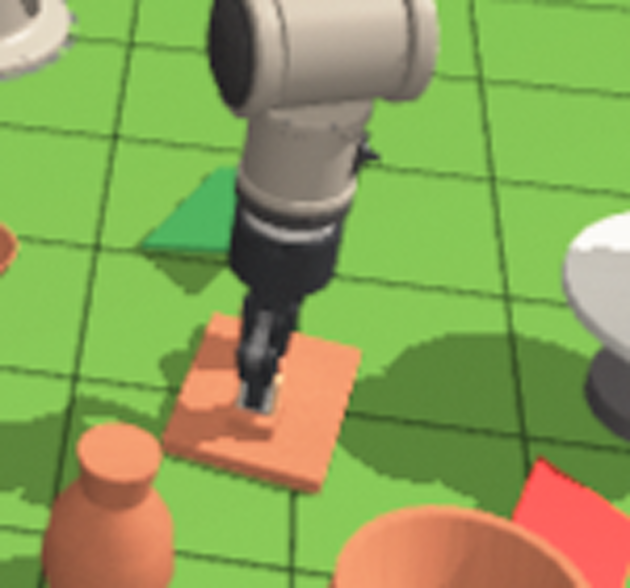

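step_arm([
  [0, 0, 0, -0.06, 0, 0, 0],
  [40, 0, 0, 0, 0, 0, 0],
  [40, 0, 0, 0, 0, 0, 0],
  [40, 0, 0, 0, 0, 0, 0],
  [40, 0, 0, 0, 0, 0, 0],
])

```text
clock: 18.52
eef_pos: [0.5575, 0.3073, 0.0586]
tool_rot: [-3.126, 0.303, -0.002]
wrist_force: [0.7, -0.6, -0.3]
width: 0.0341
```

step_arm([
  [40, 0, 0, -1, 0, 0, 0],
  [40, 0, 0, -2, 0, 0, 0],
  [40, 0, 0, -3, 0, 0, 0],
  [40, 0, 0, -4, 0, 0, 0],
  [40, 0, 0, -4, 0, 0, 0],
  [40, -3, 0, -3, 0, 0, 0],
  [40, -4, 0, -2, 0, 0, 0],
  [40, -4, 0, 0, 0, 0, 0],
  [40, -3, 0, 0, 0, 0, 0],
  [40, 0, 0, 0, 0, 0, 0],
])

```text
clock: 19.35
eef_pos: [0.4181, 0.3344, 0.2484]
tool_rot: [-3.126, 0.298, 0.0]
wrist_force: [0.6, -0.3, -0.1]
width: 0.0343
```

```bash
python3 e.py 18; python3 c.py 18; python3 d.py 18
```

```text
19.35 p [418.1 334.4 248.4] q [0.53 0.37 1.51 0.   1.26 0.72] F [ 0.6 -0.3 -0.1] w 34.3
n 6 shift cm [2.343 0.014 2.474] turn [-0.013  0.002  0.021] | tot [140.6   1.1 148.4] [-0.1  0.   0.1]
19.4 p [420.8 334.1 248.3] q [0.53 0.37 1.51 0.   1.26 0.72] F [0.2 0.1 0.8] w 34.1
n 19 shift cm [0.703 3.268 0.252] turn [-0.005 -0.006 -0.194] | tot [152.3 616.5  47.6] [-0.1 -0.1 -3.7]
n 14 shift cm [0.956 4.435 0.342] turn [-0.007 -0.008 -0.264] | tot [152.3 616.5  47.6] [-0.1 -0.1 -3.7]
```

View pics/t18.png

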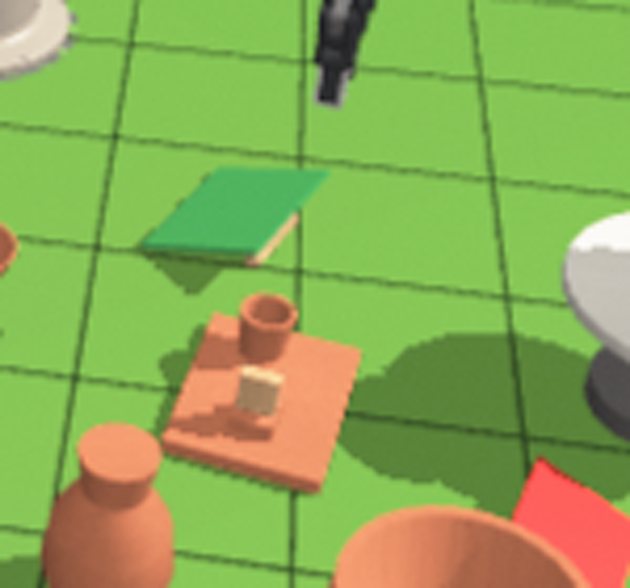

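View pics/top18.png

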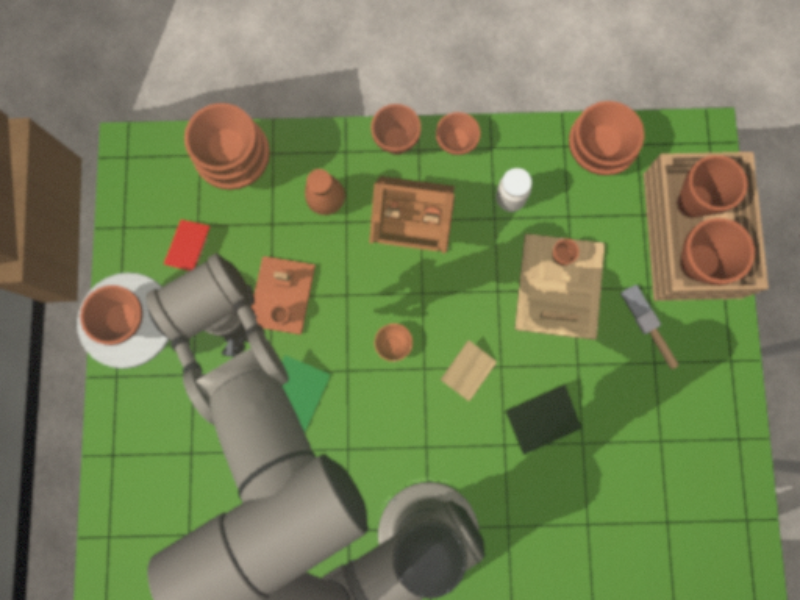

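View pics/sc18.png

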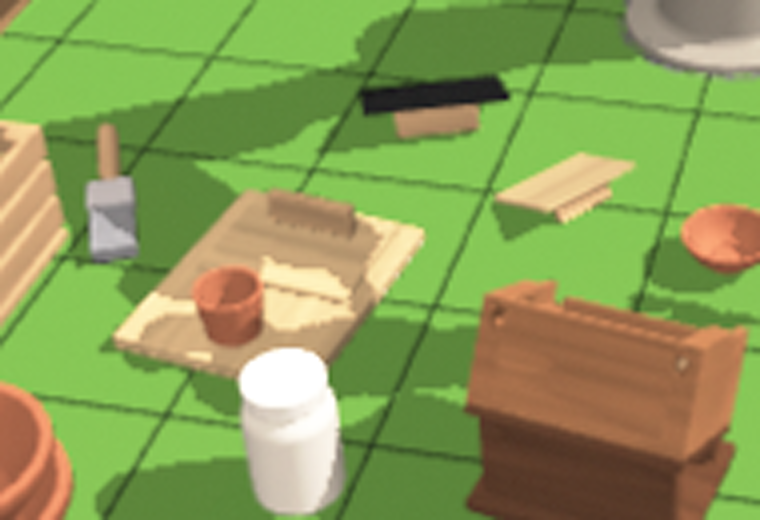

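The stamp stands upright on the tile (scene crop 260,395), clear of the cup at (267,325). The lid is flat on the board with the handle at (312,212). One last numeric check before handing in.

Run:
```python
from h import *
im,d=imaging.get_image("top");W=cloud("top",d)*1000
a=cv2.resize(im[112:165,230:296,::-1],None,fx=6,fy=6,interpolation=cv2.INTER_CUBIC)
b=cv2.resize(im[155:208,155:221,::-1],None,fx=6,fy=6,interpolation=cv2.INTER_CUBIC)
cv2.imwrite("pics/final.png",np.hstack([a,b]))
B=(W-[526,-309,0])@Ro.from_euler('z',-7.2,degrees=True).as_matrix()
for nm,x0,x1 in(("lid",-55,0),("lid lowend",-98,-88),("board",15,35)):
    m=(B[...,0]>x0)&(B[...,0]<x1)&(np.abs(B[...,1])<60);print(nm,m.sum(),np.median(B[m][:,2]).round(1),[np.median(B[m&(s*B[...,1]>20)][:,2]).round(1) for s in(1,-1)])
m=(np.hypot(W[...,0]-557,W[...,1]-307)<30)&(W[...,2]>45);print("stamp top",m.sum(),np.median(W[m],0).round(0))
```

```text
lid 537 18.1 [np.float64(18.7), np.float64(18.1)]
lid lowend 100 18.7 [np.float64(17.9), np.float64(18.5)]
board 191 13.0 [np.float64(13.8), np.float64(13.3)]
stamp top 39 [555. 305.  60.]
```

View pics/final.png

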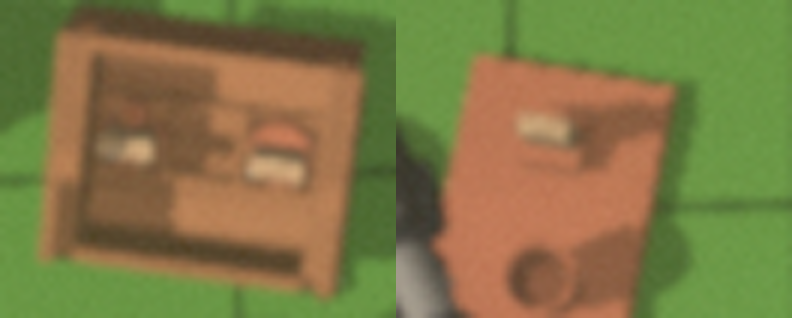

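```bash
python3 -c "
from h import *
r.hand_in();st()"
```

```text
the job is handed in; nothing more can be done
the job is handed in; nothing more can be done
```

The job is done and handed in at about 19.5 s on the robot's clock. The lid is on the board and the square stamp is on the tile; no verdict is reported.

**Lid:** I lifted it about 8 mm with its low end tilted up 3°. It slid out over the lip with no contact force and was lowered onto the board until it touched (about 9 N). Its top measures about 18 mm all over on the 14 mm board, so it lies flat, handle up. In the pictures it is clear of the pot.

**Stamp:** The square stamp was in the middle pocket, told by its straight-edged head. It now stands on the tile with its top at about 60 mm, against 62 expected, so it is upright. It is well inside the edges and clear of the cup.

**Everything else:** The round and cross stamps are still in their pockets. The pots, jug, jar, dish and brush look unmoved in the last pictures. The gripper was open and clear of everything at hand-in.

**What disagreed:**
- **Wrist joint:** While the lid slid out, one wrist joint reached the lower end of its range (0.28 rad), so the last part of the slide drifted about 10 mm upwards. The lid touched nothing.
- **Box height:** My height estimate for the box was about 2–3 mm off when compared with the lid's touchdown on the board. I allowed for that when gripping the stamp.

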